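Load a test cassette from the stack magazine into the reader's latching tray

TASK

Load the reader with the next test cassette: draw the lowest one, which stands proud of the magazine's gate, straight out of the stack and leave the others in the magazine. Keeping its sample-well end on the latch side of the reader's tray and raised, hook the other end fully under the fixed lip at the back of the tray, then swing the raised end down until the cassette lies flat and the spring latch has snapped back over it. Let go, and do not knock over or push about the other things on the bench.

Things in the scene. Friction and masses are not known exactly. Their poses are not given: they have to be found in the camera images.
- cassette: The cassette to load: flat rigid white block, 100 mm long (x), 40 wide (y), 8 thick (z), 35 g; round sample well near one end (-x, near end), four read windows nearer the other (+x, far end). Origin at the centre of its underside. Starts as the lowest of five identical ones stacked flat in the magazine, x parallel to the magazine's x, its near 36 mm proud of the gate.
- cassette_far (a point): Middle of the lower edge of the cassette's far end (x = +50 mm in the cassette's frame).
- spare_1: Second cassette of the stack, same size and make; lies flat on the lowest one and drops 8 mm when that is drawn. Origin at the centre of its underside.
- spare_2: Third cassette of the stack, likewise.
- spare_3: Fourth cassette of the stack, likewise.
- spare_4: Top cassette of the stack, likewise.
- magazine: Fixed upright sheet-metal chute for the stack. Origin on the worktop under the chute's middle; cassettes are drawn out along its -x. Chute 102 x 42.6 mm inside, 108 x 48.6 outside, top at z = 122 mm, floor at z = 28 mm (no floor in front of the chute). Base plate 6 mm thick, 104 mm wide, to x = -69 mm.
- gate (a point): Gate of the magazine: middle of the front edge of the chute's floor (magazine frame x = -54 mm, z = 28 mm). The opening is 11 mm high, so one cassette passes at a time; above it the front wall rises to z = 122 mm, so close to the proud end that the hand must lean away from it, towards the magazine's -x, by 25 to 45 degrees. Beside and below the proud end all is free.
- reader: Fixed reader: white housing 120 x 140 x 118 mm (from x = +6 mm back) behind a grey tray. Origin on the worktop under the tray's back stop; x points from tray into housing. A loaded cassette has its x along the reader's x, far end at the back stop (x = 0 to -2.5 mm), underside on the tray floor, z = 30 mm.
- pocket (a point): Centre of the pocket's floor (reader frame x = -51.25 mm, z = 30 mm). Pocket 102.5 mm long between back stop and near stops (4 mm high). Two cheeks 42.6 mm apart guide its sides at x = -37 to 0, 14 mm high, flared out to x = -47. From x = -50 mm to the near end the tray is 33 mm wide and 8 mm thick: fingers may reach down beside and below the cassette there.
- lip (a point): Middle of the lower front edge of the fixed retaining lip (reader frame x = -8 mm, z = 43.5 mm): the lip reaches 8 mm from the back stop over the pocket, 4 mm thick, its underside 13.5 mm over the floor. The 8 mm cassette fits right under it up to about 25 degrees of tilt; 13 or more are needed for its near end to clear the latch.
- latch (a joint): Spring latch in the middle of the tray's near end, 16 mm wide. 0 = upright, home; grows to 0.45 rad as it is pushed out (reader's -x). Its nose slopes from 20 mm over the tray floor down to 11 mm; thumb tab behind it up to 21 mm. A near end pressed down on the slope with about 2 to 8 N pushes it out 0.1 to 0.25 rad, then it springs back over the cassette.
- latch_nose (a point): Tip of the latch's nose at its underside: at home at reader frame x = -97.5 mm, 9.5 mm over the tray floor. Moves with the latch.
- timer: Bench timer, 38 x 72 x 62 mm; a bystander, origin at the centre of its underside.
- marker: Black-capped marker pen lying down, 138 mm long; a bystander, origin at the centre of its underside.
- tube: Capped tube lying down, 120 mm long; a bystander, origin at the centre of its underside.
- rack: Orange tube rack, 78 x 146 x 62 mm; a bystander, origin at the centre of its underside.
- tape: Roll of tape lying flat, 107 mm across, 24 mm high; a bystander, origin at the centre of its underside.
Mind the look-alikes: they are no part of the job. Leave any yellow look-alike of the cassette alone.

How it is judged:
By the outcome, as a careful person would: the job done as asked, in the order asked, and still so for the second after the job is handed in, with the robot touching nothing.
It also fails if it takes over 45 s, if anything falls off the work surface, if the arm or the gripper's body presses on something with over 40 N, if the wrist force passes 120 N, or if a joint passes its speed limit or range.

ROBOT

A 6-joint arm with a two-finger parallel gripper is mounted at the origin on a cart in front of the work surface, level with it; the furniture and walls round the work are solid. World frame = base frame: x ahead of the robot, y to its left, z up, the work surface at z = 0. Lengths are in m, angles in rad, forces in N, time in s.
With the tool pointing down it reaches from about 0.325 to 0.9 m from the base axis. Payload 6.1 kg.
Tool frame: the origin (TCP) lies at the very end of the fingers, on their centre line; the grasp point (between the pads) lies 19 mm behind it (env.grip_point_offset is the distance from the TCP to the grasp point, in m); z points along the fingers, y is the line along which they close (so a half turn about z gives the same grasp; the last joint's range is limited). The gripper opens to 87 mm and grips with 3 to 60 N. Pads are 19 mm wide; open, the fingers measure 117 mm over their backs; the gripper's body (75 mm by 190 mm) begins 51 mm behind the grasp point.
Start: joints at [1.18, 0.22, 1.526, -0, 1.395, -0.126], TCP at [0.164, 0.603, 0.185] pointing down, gripper open.
Joint ranges: [-2.98, 2.98], [-0.91, 2.08], [0.09, 2.57], [-1.24, 4.39], [0.2, 2.65], [-2.68, 2.68]. Speed limits (rad/s): [2.57, 2.57, 3.01, 3.14, 3.14, 3.14].

INTERFACE

Orientations are given as a 3x3 rotation matrix whose columns are the frame's x, y, z axes.
In Python, from bench import env gives the robot as it stands.
- The arm moves only by the tool apply_moves, never from a script. Its argument "commands" is a list of rows, each a list of 7 numbers: the shift along the tool's x, y, z in units of 2 cm (1.0 is 2 cm), then the turn, a rotation vector about the tool's x, y, z in units of 5 degrees (1.0 is 5 degrees), then the closure, from 0 (fully open) to 1 (shut). A call has 1 to 12 rows; each row shifts and turns the commanded pose from where the row before left it, along the tool's axes as they then stand; what a row does not reach is not made up. A row lasts 1/12 s, in which the tool goes at most 41.7 mm and 7.16 degrees, less where a joint would pass 70% of its speed; a pose out of reach is approached as far as the arm can. A call with a number of a shift or a turn outside -1 to 1 is refused whole. A call with a gripper value outside its range is refused whole. The fingers move at their own pace and stop on an object; "force" is the grip in N (left out, the last holds). Time passes only in rows, so rows that do not move let the fingers close. It gives the time, the measured TCP pose, the force, the opening and the grip force at its end, in the units of the state.
- env.observe(): the state, without advancing time (a new reading comes with each control period).
- env.grab_frame(name): name is "scene" or "top"; returns a dict with "color" (400x640x3 uint8, blue, green, red), "fx", "fy", "cx", "cy" (pixels), "rvec" (rotation vector, rad) and "tvec" (3), from world to camera coordinates, as OpenCV has them. Camera axes: x right, y down, z forward; pixel columns grow to the right and rows downward; lengths in m; the calibration is good to about 2 mm. A picture is of the moment at which its call begins. There is no depth.
- env.finish_job(): hands the job in; it is judged then, once.
The state is a dict: "time_s": time; "joint_positions": joint angles; "joint_vel": joint speeds; "effort": joint torques, N m; "tcp_pos": TCP position; "eef_rot": TCP orientation; "ft_force": force on the tool from outside, world axes, zero at the start; "torque": the same for the moment, N m; "opening": finger opening in m; "grasp_force": force on a finger pad.
Only numpy, scipy, OpenCV 4.12 (cv2) and the standard library are available. Lean on these libraries where they do the work, as an engineer would, in place of code of your own. Each camera call takes 0.05 s, during which the arm holds its last target. There are 200 camera calls.

## Working session

There is one attempt and no reset: what is moved stays moved. The work goes in short steps, Python scripts to look and compute and a tool call to move; the robot and the scene stay as the last step left them, time stands still between calls to the robot, and variables do not carry over. Pictures are saved under pics/ and viewed, at most 10 in all, crops included, and the job is handed in when it is done.

Besides the shell and the picture viewer there is one more tool, called after ">>>" in YAML: its name, and indented under it one key for each argument. apply_moves: Moves the arm, as the interface text tells. Shifts and turns lie within -1 to 1; 1 stands for 2 cm of shift or 5 degrees of turn. Its arguments: {"type":"object","properties":{"commands":{"type":"array","items":{"type":"array","items":{"type":"number","minimum":-1,"maximum":1}}},"force":{"type":"number"}},"required":["commands"]}

```bash
ls; mkdir -p pics
python3 - <<'E'
from bench import env
import cv2,numpy as np
for n in("scene","top"):
    f=env.grab_frame(n);cv2.imwrite(f"pics/{n}0.png",f["color"])
    R=cv2.Rodrigues(np.array(f["rvec"]))[0];print(n,f["fx"],f["fy"],f["cx"],f["cy"],"cam",(-R.T@np.array(f["tvec"]).ravel()).round(3),R.round(3).tolist())
print({k:np.round(v,3) for k,v in env.observe().items()})
E
```

```text
pics
scene 492.88717111594787 492.88717111594787 316.55825460254147 203.07519297231516 cam [-0.038 -1.341  1.151] [[0.903, -0.43, 0.007], [-0.272, -0.583, -0.765], [0.333, 0.689, -0.644]]
top 382.9794440079533 382.9794440079533 320.4523620012797 202.78384300790015 cam [ 0.311 -0.177  1.077] [[0.007, -1.0, 0.009], [-0.98, -0.008, -0.2], [0.2, -0.008, -0.98]]
{'time_s': np.float64(0.1), 'joint_positions': array([ 1.18 ,  0.221,  1.527,  0.   ,  1.395, -0.126]), 'joint_vel': array([ 0.001, -0.002, -0.002,  0.   , -0.   , -0.   ]), 'effort': array([ 2.0000e-03, -4.9594e+01, -3.8852e+01,  7.0000e-02,  5.1000e-02,
        0.0000e+00]), 'tcp_pos': array([0.163, 0.603, 0.184]), 'eef_rot': array([[-0.965,  0.262, -0.001],
       [ 0.262,  0.965, -0.002],
       [ 0.   , -0.002, -1.   ]]), 'ft_force': array([ 0.831, -0.308, -0.081]), 'torque': array([-0.028,  0.012,  0.073]), 'grasp_force': np.float64(0.0), 'opening': np.float64(0.087)}
```

View pics/scene0.png

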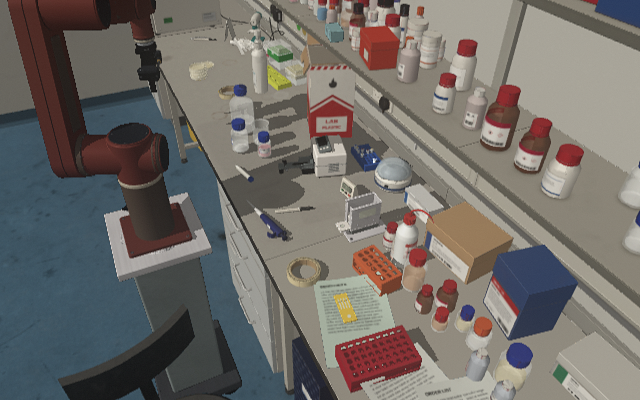

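View pics/top0.png

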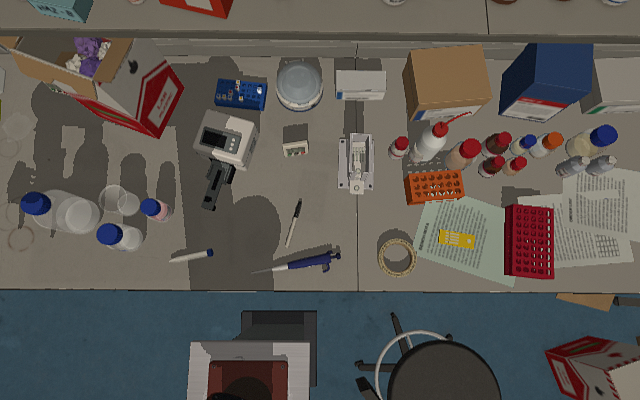

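The scene shows the reader (top view: housing about (227,138), tray to (210,208)) and the magazine (about (356,160)). There is a yellow look-alike at (457,238). The white cassette at the bottom of the magazine, proud towards the robot at (356,188), fits the description. I'll confirm it in one crop.

Run:
```python
import cv2,numpy as np
t=cv2.imread("pics/top0.png");s=cv2.imread("pics/scene0.png")
def crop(im,x,y,w,h,k):
    c=cv2.resize(im[y:y+h,x:x+w],None,fx=k,fy=k,interpolation=cv2.INTER_CUBIC)
    for i in range(0,w,10):
        cv2.line(c,(i*k,0),(i*k,6),(0,0,255),1)
        if (i%20)==0: cv2.putText(c,str(x+i),(i*k,16),0,.35,(0,0,255))
    for j in range(0,h,10):
        cv2.line(c,(0,j*k),(6,j*k),(0,0,255),1)
        if (j%20)==0:cv2.putText(c,str(y+j),(8,j*k+4),0,.35,(0,0,255))
    return c
a=crop(t,325,120,60,85,7);b=crop(t,190,130,54,85,7)
cv2.imwrite("pics/c1.png",np.hstack([a,b]))
a=crop(s,330,175,60,75,7);b=crop(s,270,125,54,75,7)
cv2.imwrite("pics/c2.png",np.hstack([a,b]))
```

```text
(no output)
```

View pics/c1.png

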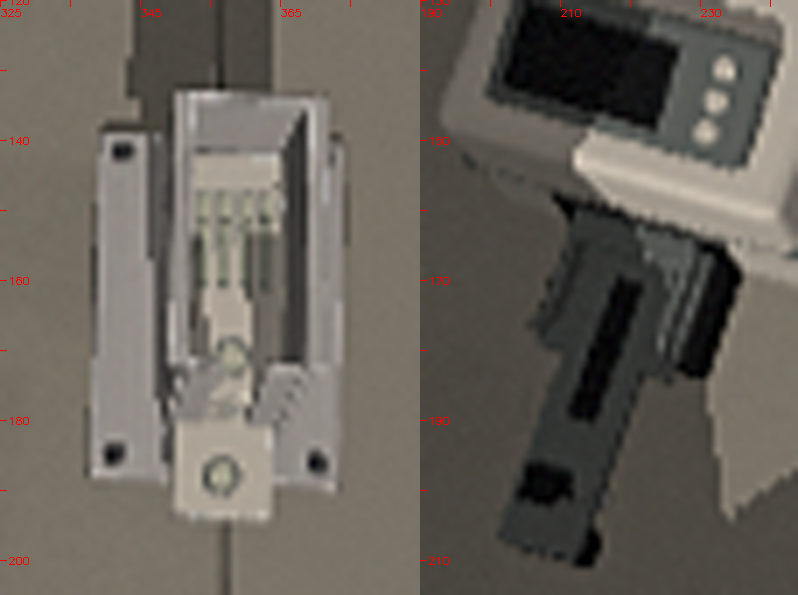

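View pics/c2.png

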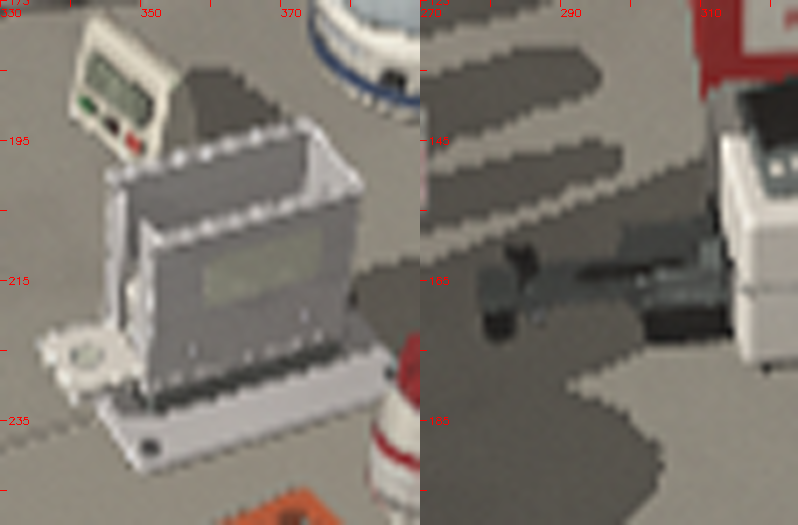

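The crop confirms it: the white proud end with its sample well is at top (356.3,187.6), the bottom of the magazine stack; the yellow one lies apart on the paper. The tray runs from the latch at (208,199) to the housing near (222,160). Next I fit poses and overlay wireframes.

```bash
cat > h.py <<'E'
import cv2,numpy as np,pickle,os
from scipy.optimize import least_squares
if os.path.exists("cams.pkl"): C=pickle.load(open("cams.pkl","rb"))
def proj(n,P):
    f=C[n];K=np.array([[f["fx"],0,f["cx"]],[0,f["fy"],f["cy"]],[0,0,1.]])
    return cv2.projectPoints(np.asarray(P,float).reshape(-1,3),np.array(f["rvec"]),np.array(f["tvec"]),K,None)[0].reshape(-1,2)
def W(p,P):
    c,s=np.cos(p[2]),np.sin(p[2]);P=np.asarray(P,float).reshape(-1,3)/1000
    return np.c_[p[0]+c*P[:,0]-s*P[:,1],p[1]+s*P[:,0]+c*P[:,1],P[:,2]]
def fit(obs,p0):
    def r(p): return np.concatenate([(proj(n,W(p,q))[0]-np.array(u)) for n,q,u in obs])
    s=least_squares(r,p0,x_scale=[.01,.01,.1],loss="soft_l1");return s.x,r(s.x).reshape(-1,2)
E
python3 - <<'E'
from bench import env
import pickle
d={}
for n in("scene","top"):
    f=dict(env.grab_frame(n));f.pop("color");d[n]=f
pickle.dump(d,open("cams.pkl","wb"))
from h import *
t=lambda x,y:(325+(x+.5)/7-.5,120+(y+.5)/7-.5)
tr=lambda x,y:(190+(x-420+.5)/7-.5,130+(y+.5)/7-.5)
s=lambda x,y:(330+(x+.5)/7-.5,175+(y+.5)/7-.5)
sr=lambda x,y:(270+(x-420+.5)/7-.5,125+(y+.5)/7-.5)
mo=[("top",(-90,20,36),t(174,516)),("top",(-90,-20,36),t(271,519)),
("top",(54,24.3,122),t(175,91)),("top",(54,-24.3,122),t(329,97)),
("top",(-69,52,6),t(91,478)),("top",(-69,-52,6),t(337,491)),
("scene",(-90,20,36),s(38,345)),("scene",(-90,-20,36),s(75,398)),
("scene",(-54,24.3,122),s(107,178)),("scene",(54,24.3,122),s(305,121)),("scene",(54,-24.3,122),s(362,186)),("scene",(-54,-24.3,122),s(148,242)),("scene",(-69,-52,0),s(143,470))]
pm,r=fit(mo,[.4,-.27,0]);print(pm,np.degrees(pm[2]));print(r.round(2).tolist())
ro=[("top",(-103,16.5,30),tr(498,536)),("top",(-50,16.5,30),tr(562,360)),("top",(-50,-16.5,30),tr(648,380)),
("scene",(-103,0,51),sr(522,250))]
pr,r=fit(ro,[.42,.07,-.33]);print(pr,np.degrees(pr[2]));print(r.round(2).tolist())
pickle.dump((pm,pr),open("p0.pkl","wb"))
frames={n:cv2.imread(f"pics/{n}0.png") for n in("top","scene")}
def box(x0,x1,y0,y1,z0,z1):
    v=[(x,y,z) for x in(x0,x1) for y in(y0,y1) for z in(z0,z1)]
    return [(v[i],v[j]) for i in range(8) for j in range(i) if sum(a!=b for a,b in zip(v[i],v[j]))==1]
segs=box(-105,-50,-16.5,16.5,22,30)+box(6,126,-70,70,0,118)+box(-37,0,21.3,24.3,30,44)+box(-37,0,-24.3,-21.3,30,44)+box(-102.5,-97.5,-8,8,41,51)+[((-100,0,30),(0,0,30)),((-8,-21,43.5),(-8,21,43.5))]
out=[]
for n,(x,y,w,h),k in(("top",(188,100,80,115),5),("scene",(272,122,80,115),5)):
    c=cv2.resize(frames[n][y:y+h,x:x+w],None,fx=k,fy=k,interpolation=cv2.INTER_CUBIC)
    c=(255*(c/255.)**.5).astype(np.uint8)
    for a,b in segs:
        q=((proj(n,W(pr,[a,b]))-(x,y)+.5)*k-.5)
        cv2.line(c,*[tuple(int(round(v*16)) for v in z) for z in q],(0,255,0) if abs(a[2])<60 and a[0]<5 else (255,0,255),1,cv2.LINE_AA,4)
    out.append(c)
cv2.imwrite("pics/o1.png",np.hstack(out))
E
```

```text
[ 0.64015505 -0.28868683 -0.03217669] -1.8435885502232268
[[-0.03, -0.05], [0.44, 0.09], [2.19, 0.29], [-1.45, 0.16], [0.02, 0.16], [0.98, -0.25], [-0.31, -0.95], [-0.42, -1.01], [0.03, -0.25], [0.77, -0.22], [-0.22, -0.96], [0.86, -0.49], [-0.65, 1.0]]
[ 0.62726289  0.0973311  -0.26580436] -15.229467755828155
[[2.96, -7.14], [0.0, 0.27], [-1.13, 0.5], [-0.59, -0.19]]
```

View pics/o1.png

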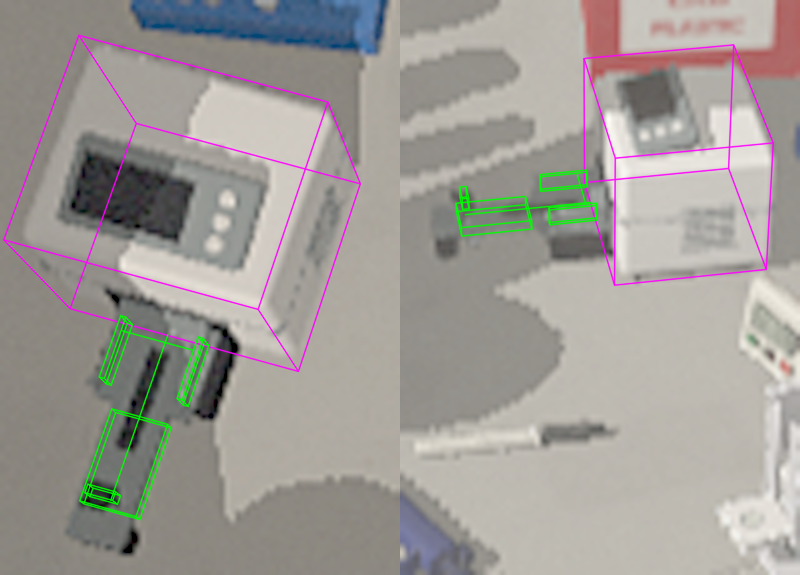

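The housing overlay fits in the scene view and is a few pixels off in the top view. The tray runs on past the latch, ending near (68,530)-(132,553) in the crop. I'll rectify both views onto the plane z = 30 mm and refine there.

```bash
cat >> h.py <<'E'
def rect(n,img,p,z,x0,x1,y0,y1,k):
    X,Y=np.meshgrid(np.arange(x0,x1,1/k),np.arange(y1,y0,-1/k))
    q=proj(n,W(p,np.c_[X.ravel(),Y.ravel(),0*X.ravel()+z])).reshape(X.shape+(2,)).astype(np.float32)
    c=cv2.remap(img,q[...,0],q[...,1],cv2.INTER_CUBIC)
    c=(255*(c/255.)**.5).astype(np.uint8)
    for x in range(int(x0//10*10+10),int(x1),10):
        u=int((x-x0)*k);cv2.line(c,(u,0),(u,6),(0,0,255),1);cv2.putText(c,str(x),(u-8,16),0,.33,(0,0,255))
    for y in range(int(y0//10*10+10),int(y1),10):
        v=int((y1-y)*k);cv2.line(c,(0,v),(6,v),(0,0,255),1);cv2.putText(c,str(y),(8,v+4),0,.33,(0,0,255))
    return c
E
python3 - <<'E'
from h import *
pr=[.624,.094,np.radians(-17)]
a=[rect(n,cv2.imread(f"pics/{n}0.png"),pr,30,-130,20,-36,36,4) for n in("top","scene")]
cv2.imwrite("pics/r1.png",np.vstack(a))
E
```

```text
(no output)
```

View pics/r1.png

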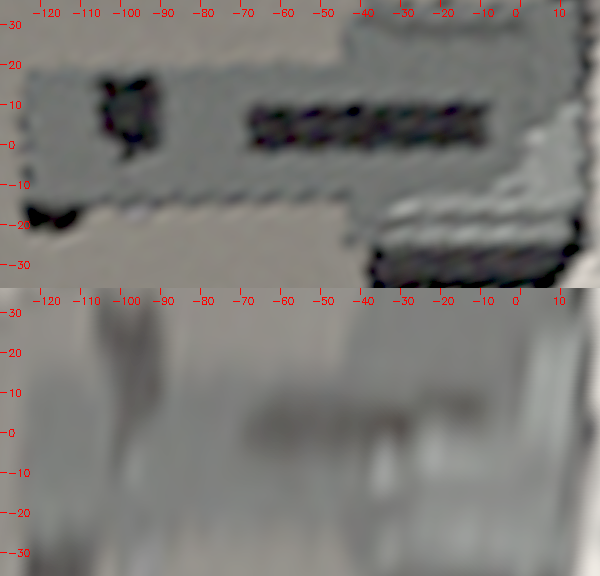

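Both rectified views agree: tray centreline offset about 1.8 mm at x=-100 rising to 3.5 mm at -50 (yaw ≈ -15.1°). The step to the 33 mm tray is at -44 instead of -50, and the latch nose at -90 instead of -97.5, so the origin shifts about +6.3 mm along x.

```bash
cat >> h.py <<'E'
from scipy.spatial.transform import Rotation as Ro
PM=np.array([.6402,-.2887,np.radians(-1.84)]); PR=np.array([.6316,.0973,np.radians(-15.1)])
def target(p,gp,lean):
    "tool pose: grasp point gp (mm, in frame p), leaning so z=(sin,0,-cos)"
    l=np.radians(lean);Rz=Ro.from_euler("z",p[2]).as_matrix()
    z=Rz@[np.sin(l),0,-np.cos(l)];y=Rz@[0,1,0];x=np.cross(y,z)
    return W(p,gp)[0]+.019*z,np.c_[x,y,z]
def delta(t,R,o):
    "turn units (in present tool axes) and shift units along present / target axes"
    P,Q=np.array(o["tcp_pos"]),np.array(o["eef_rot"])
    print("turn",(np.degrees(Ro.from_matrix(Q.T@R).as_rotvec())/5).round(2),"shift now-axes",(Q.T@(t-P)/.02).round(2),"shift target-axes",(R.T@(t-P)/.02).round(2),"world mm",((t-P)*1000).round(1))
E
python3 - <<'E'
from h import *
from bench import env
o=env.observe()
for gp in((-76,0,32),(-76-57,0,32+82)):
    t,R=target(PM,gp,35);print(t,R.round(3).tolist());delta(t,R,o)
E
```

```text
[ 0.57513152 -0.28660967  0.01643611] [[-0.819, 0.032, 0.573], [0.026, 0.999, -0.018], [-0.574, 0.0, -0.819]]
turn [-0.83 -6.97 -2.58] shift now-axes [-31.51 -37.52   8.45] shift target-axes [-13.2  -43.79  19.51] world mm [ 411.7 -889.4 -168.2]
[ 0.51816091 -0.28477948  0.09843611] [[-0.819, 0.032, 0.573], [0.026, 0.999, -0.018], [-0.574, 0.0, -0.819]]
turn [-0.83 -6.97 -2.58] shift now-axes [-28.74 -38.18   4.35] shift target-axes [-13.22 -43.79  14.52] world mm [ 354.8 -887.6  -86.2]
```

>>> apply_moves:
  commands:
    - [-0.5,-1,0,0,0,0,0]
    - [-0.5,-1,0,0,0,0,0]
    - [-0.5,-1,0,0,0,0,0]
    - [-0.5,-1,0,0,0,0,0]
    - [-0.5,-1,0,0,0,0,0]
    - [-0.5,-1,0,0,0,0,0]
    - [-0.5,-1,0,0,0,0,0]
    - [-0.5,-1,0,0,0,0,0]
    - [-0.5,-1,0,0,0,0,0]
    - [-0.5,-1,0,0,0,0,0]
    - [-0.5,-1,0,0,0,0,0]
    - [-0.5,-1,0,0,0,0,0]

```text
time_s: 1.2
tcp_pos: [0.2165, 0.3391, 0.1852]
eef_rot: [[-0.965, 0.261, -0.0], [0.261, 0.965, -0.0], [0.0, -0.0, -1.0]]
ft_force: [0.8, 0.6, -0.3]
opening: 0.0874
grasp_force: 0.0
```

>>> apply_moves:
  commands:
    - [-0.8,-1,0,0,0,0,0]
    - [-0.8,-1,0,0,0,0,0]
    - [-0.8,-1,0,0,0,0,0]
    - [-0.8,-1,0,0,0,0,0]
    - [-0.8,-1,0,0,0,0,0]
    - [-0.8,-1,0,0,0,0,0]
    - [-0.8,-1,0,0,0,0,0]
    - [-0.8,-1,0,0,0,0,0]
    - [-0.8,-1,0,0,0,0,0]
    - [-0.8,-1,0,0,0,0,0]
    - [-0.8,-1,0,0,0,0,0]
    - [-0.8,-1,0,0,0,0,0]

```text
time_s: 2.2
tcp_pos: [0.3393, 0.057, 0.1854]
eef_rot: [[-0.965, 0.262, 0.001], [0.262, 0.965, 0.0], [-0.001, 0.0, -1.0]]
ft_force: [0.8, 0.1, 0.6]
opening: 0.0869
grasp_force: 0.0
```

>>> apply_moves:
  commands:
    - [-0.9,-1,0,0,0,0,0]
    - [-0.9,-1,0,0,0,0,0]
    - [-0.9,-1,0,0,0,0,0]
    - [-0.9,-1,0,0,0,0,0]
    - [-0.9,-1,0,0,0,0,0]
    - [-0.9,-1,0,0,0,0,0]
    - [-0.9,-1,0,0,0,0,0]
    - [-0.9,-1,0,0,0,0,0]
    - [-0.9,-1,0,0,0,0,0]
    - [-0.9,-1,0,0,0,0,0]
    - [-0.9,-1,0,0,0,0,0]
    - [-0.9,-1,0,0,0,0,0]

```text
time_s: 3.2
tcp_pos: [0.485, -0.2311, 0.1851]
eef_rot: [[-0.965, 0.262, -0.0], [0.262, 0.965, 0.0], [0.0, 0.0, -1.0]]
ft_force: [0.6, -0.3, 0.2]
opening: 0.0869
grasp_force: 0.0
```

>>> apply_moves:
  commands:
    - [0,0,0,-0.1,-0.87,-0.32,0]
    - [0,0,0,-0.1,-0.87,-0.32,0]
    - [0,0,0,-0.1,-0.87,-0.32,0]
    - [0,0,0,-0.1,-0.87,-0.32,0]
    - [0,0,0,-0.1,-0.87,-0.32,0]
    - [0,0,0,-0.1,-0.87,-0.32,0]
    - [0,0,0,-0.1,-0.87,-0.32,0]
    - [0,0,0,-0.1,-0.87,-0.32,0]
    - [0,0,0,0,0,0,0]

```text
time_s: 3.95
tcp_pos: [0.4835, -0.2274, 0.1833]
eef_rot: [[-0.82, 0.045, 0.57], [0.04, 0.999, -0.02], [-0.571, 0.006, -0.821]]
ft_force: [-1.7, 0.2, -1.4]
opening: 0.0868
grasp_force: 0.0
```

Run:
```python
from h import *
from bench import env
o=env.observe();print(o["joint_positions"].round(2) if hasattr(o["joint_positions"],"round") else o["joint_positions"])
for gp in((-76,0,32),(-76-46,0,32+66)):
    t,R=target(PM,gp,35);delta(t,R,o)
```

```text
[-0.92 -0.46  2.28  0.56  0.98 -2.68]
turn [-0.02 -0.04 -0.16] shift now-axes [ 0.88 -2.81  9.53] shift target-axes [ 0.96 -2.81  9.52] world mm [  91.7  -59.2 -166.9]
turn [-0.02 -0.04 -0.16] shift now-axes [ 0.89 -2.81  5.5 ] shift target-axes [ 0.95 -2.81  5.49] world mm [  45.7  -57.7 -100.9]
```

Joint 6 sits at its range limit here, so I take the equivalent half-turned grasp (+180° about tool z).

>>> apply_moves:
  commands:
    - [0,0,0,0,0,1,0]
    - [0,0,0,0,0,1,0]
    - [0,0,0,0,0,1,0]
    - [0,0,0,0,0,1,0]
    - [0,0,0,0,0,1,0]
    - [0,0,0,0,0,1,0]
    - [0,0,0,0,0,1,0]
    - [0,0,0,0,0,1,0]
    - [0,0,0,0,0,1,0]
    - [0,0,0,0,0,1,0]
    - [0,0,0,0,0,1,0]
    - [0,0,0,0,0,1,0]

```text
time_s: 4.95
tcp_pos: [0.486, -0.2288, 0.1867]
eef_rot: [[-0.379, 0.73, 0.569], [0.88, 0.474, -0.022], [-0.286, 0.492, -0.822]]
ft_force: [-0.3, -0.3, -0.6]
opening: 0.0873
grasp_force: 0.0
```

>>> apply_moves:
  commands:
    - [0,0,0,0,0,1,0]
    - [0,0,0,0,0,1,0]
    - [0,0,0,0,0,1,0]
    - [0,0,0,0,0,1,0]
    - [0,0,0,0,0,1,0]
    - [0,0,0,0,0,1,0]
    - [0,0,0,0,0,1,0]
    - [0,0,0,0,0,1,0]
    - [0,0,0,0,0,1,0]
    - [0,0,0,0,0,1,0]
    - [0,0,0,0,0,1,0]
    - [0,0,0,0,0,1,0]

```text
time_s: 5.95
tcp_pos: [0.486, -0.2287, 0.1867]
eef_rot: [[0.442, 0.693, 0.569], [0.851, -0.525, -0.022], [0.283, 0.494, -0.822]]
ft_force: [-0.1, 0.0, 0.1]
opening: 0.0872
grasp_force: 0.0
```

>>> apply_moves:
  commands:
    - [0,0,0,0,0,1,0]
    - [0,0,0,0,0,1,0]
    - [0,0,0,0,0,1,0]
    - [0,0,0,0,0,1,0]
    - [0,0,0,0,0,1,0]
    - [0,0,0,0,0,1,0]
    - [0,0,0,0,0,1,0]
    - [0,0,0,0,0,1,0]
    - [0,0,0,0,0,1,0]
    - [0,0,0,0,0,1,0]
    - [0,0,0,0,0,1,0]
    - [0,0,0,0,0,1,0]

```text
time_s: 6.95
tcp_pos: [0.486, -0.2287, 0.1867]
eef_rot: [[0.822, -0.036, 0.569], [-0.029, -0.999, -0.022], [0.569, 0.002, -0.822]]
ft_force: [0.2, -0.4, 0.8]
opening: 0.0872
grasp_force: 0.0
```

```bash
sed -i 's/return W(p,gp)\[0\]+.019\*z,np.c_\[x,y,z\]/return W(p,gp)[0]+.019*z,np.c_[-x,-y,z]/' h.py
python3 - <<'E'
from h import *
from bench import env
o=env.observe();print(np.round(o["joint_positions"],2))
for gp in((-76,0,32),(-76-46,0,32+66)):
    t,R=target(PM,gp,35);delta(t,R,o)
E
```

```text
[-0.91 -0.45  2.27  0.55  0.99  0.46]
turn [ 0.04  0.06 -0.03] shift now-axes [-1.1   2.72  9.6 ] shift target-axes [-1.16  2.75  9.58] world mm [  89.1  -57.9 -170.2]
turn [ 0.04  0.06 -0.03] shift now-axes [-1.11  2.73  5.57] shift target-axes [-1.15  2.75  5.56] world mm [  43.2  -56.4 -104.2]
```

>>> apply_moves:
  commands:
    - [-0.2,0.55,0.8,0.04,0.06,-0.03,0]
    - [-0.2,0.55,0.8,0,0,0,0]
    - [-0.2,0.55,0.8,0,0,0,0]
    - [-0.2,0.55,0.8,0,0,0,0]
    - [-0.2,0.55,0.8,0,0,0,0]
    - [0,0,0.8,0,0,0,0]
    - [0,0,0.8,0,0,0,0]
    - [0,0,0,0,0,0,0]

```text
time_s: 7.62
tcp_pos: [0.532, -0.2838, 0.0802]
eef_rot: [[0.82, -0.028, 0.572], [-0.024, -1.0, -0.015], [0.572, -0.001, -0.82]]
ft_force: [0.1, 1.4, -0.3]
opening: 0.0873
grasp_force: 0.0
```

Run:
```python
from h import *
from bench import env
o=env.observe()
t,R=target(PM,(-76,0,32),35);delta(t,R,o)
fs={n:env.grab_frame(n)["color"] for n in("top","scene")}
out=[]
for n,(x,y,w,h),k in(("top",(322,130,66,90),6),("scene",(315,170,66,90),6)):
    c=cv2.resize(fs[n][y:y+h,x:x+w],None,fx=k,fy=k,interpolation=cv2.INTER_CUBIC)
    for a,b in [((-90,20,36),(-90,-20,36)),((-90,20,36),(-54,20,36)),((-90,-20,36),(-54,-20,36)),((-69,52,6),(-69,-52,6)),((-54,-24.3,122),(54,-24.3,122))]:
        q=((proj(n,W(PM,[a,b]))-(x,y)+.5)*k-.5)
        cv2.line(c,*[tuple(int(round(v*16)) for v in z) for z in q],(0,255,0),1,cv2.LINE_AA,4)
    out.append(c)
cv2.imwrite("pics/g1.png",np.hstack(out))
```

```text
turn [-0.04  0.03  0.03] shift now-axes [-0.05  0.09  3.85] shift target-axes [-0.06  0.07  3.85] world mm [ 43.1  -2.8 -63.8]
```

View pics/g1.png

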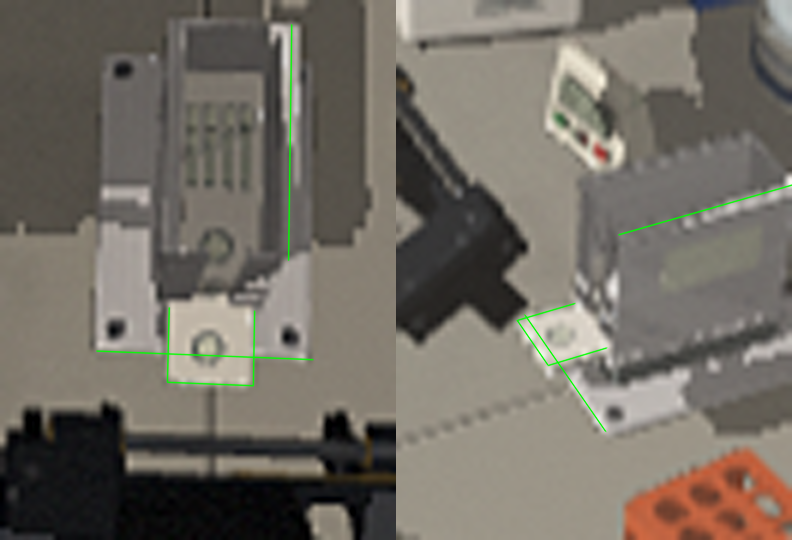

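The overlay sits on the proud end (top (168,305)-(253,383)) and the fingers straddle it. I go in, close, then check.

>>> apply_moves:
  commands:
    - [-0.01,0.02,0.8,0,0,0,0]
    - [-0.01,0.02,0.8,0,0,0,0]
    - [-0.01,0.02,0.8,0,0,0,0]
    - [-0.01,0.02,0.8,0,0,0,0]
    - [-0.01,0,0.65,0,0,0,0]
    - [0,0,0,0,0,0,0]
    - [0,0,0,0,0,0,0.6]
    - [0,0,0,0,0,0,0.6]
    - [0,0,0,0,0,0,0.6]
    - [0,0,0,0,0,0,1]
    - [0,0,0,0,0,0,1]
    - [0,0,0,0,0,0,1]
  force: 10

```text
time_s: 8.72
tcp_pos: [0.5753, -0.2884, 0.0201]
eef_rot: [[0.817, -0.033, 0.575], [-0.027, -0.999, -0.019], [0.576, 0.0, -0.818]]
ft_force: [0.4, -0.5, 0.1]
opening: 0.0549
grasp_force: 0.0
```

Run:
```python
from h import *
from bench import env
o=env.observe()
t,R=target(PM,(-76,0,32),35);delta(t,R,o)
```

```text
turn [ 0.01 -0.03 -0.  ] shift now-axes [-0.12 -0.09  0.14] shift target-axes [-0.12 -0.09  0.14] world mm [-0.2  1.8 -3.7]
```

>>> apply_moves:
  commands:
    - [-0.12,-0.09,0.14,0,0,0,0.6]
    - [0,0,0,0,0,0,0.6]
    - [0,0,0,0,0,0,1]
    - [0,0,0,0,0,0,1]
    - [0,0,0,0,0,0,1]
    - [0,0,0,0,0,0,1]
    - [0,0,0,0,0,0,1]
    - [0,0,0,0,0,0,1]
  force: 10

```text
time_s: 9.38
tcp_pos: [0.575, -0.2863, 0.0159]
eef_rot: [[0.817, -0.033, 0.575], [-0.027, -0.999, -0.019], [0.575, -0.0, -0.818]]
ft_force: [0.1, -1.1, 0.4]
opening: 0.0046
grasp_force: 0.0
```

>>> apply_moves:
  commands:
    - [0,0,0,0,0,0,1]
    - [0,0,0,0,0,0,1]
    - [0,0,0,0,0,0,1]
  force: 30

```text
time_s: 9.63
tcp_pos: [0.575, -0.2863, 0.0158]
eef_rot: [[0.817, -0.033, 0.575], [-0.027, -0.999, -0.019], [0.575, -0.0, -0.818]]
ft_force: [-0.5, 0.2, 0.9]
opening: 0.0001
grasp_force: 0.0
```

Run:
```python
from h import *
from bench import env
o=env.observe()
t,R=target(PM,(-76,0,32),35);delta(t,R,o)
t,R=target(PM,(-76-100,0,32),35);delta(t,R,o)
```

```text
turn [ 0.   -0.02 -0.01] shift now-axes [ 0.02  0.02 -0.02] shift target-axes [ 0.02  0.02 -0.02] world mm [ 0.2 -0.3  0.6]
turn [ 0.   -0.02 -0.01] shift now-axes [-4.07  0.02 -2.9 ] shift target-axes [-4.07  0.02 -2.89] world mm [-99.8   2.9   0.6]
```

The fingers closed on nothing, so I look.

Run:
```python
from h import *
from bench import env
fs={n:env.grab_frame(n)["color"] for n in("top","scene")}
o=env.observe();T=np.array(o["tcp_pos"]);g=T-.019*np.array(o["eef_rot"])[:,2]
out=[]
for n,(x,y,w,h),k in(("top",(322,130,66,90),6),("scene",(315,170,66,90),6)):
    c=cv2.resize(fs[n][y:y+h,x:x+w],None,fx=k,fy=k,interpolation=cv2.INTER_CUBIC)
    c=(255*(c/255.)**.6).astype(np.uint8)
    for P,col in((T,(0,0,255)),(g,(255,0,0))):
        q=((proj(n,P)-(x,y)+.5)*k-.5)[0];cv2.circle(c,tuple(int(v) for v in q),3,col,-1)
    out.append(c)
cv2.imwrite("pics/g2.png",np.hstack(out))
```

```text
(no output)
```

View pics/g2.png

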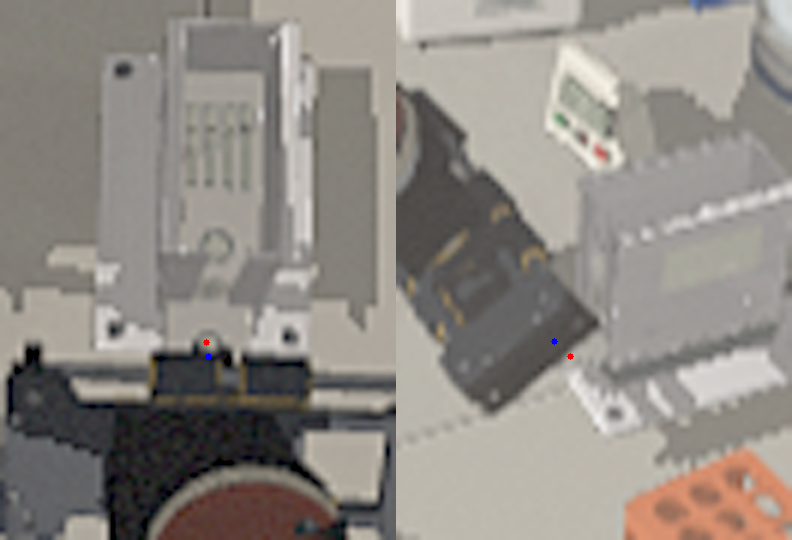

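Run:
```python
from h import *
from bench import env
f=env.grab_frame("top")["color"];g0=cv2.imread("pics/top0.png")
for im in(g0,f):
    print("   ",*range(345,372,1))
    for r in range(176,200): print(r,*["%3d"%v for v in im[r,345:372,1]])
print(proj("top",W(PM,[(-90,0,36),(-54,0,36),(-76,0,36),(-65,0,16)])).round(1).tolist())
```

```text
345 346 347 348 349 350 351 352 353 354 355 356 357 358 359 360 361 362 363 364 365 366 367 368 369 370 371
176 146 147  80  69  87  99 137 130 129 129 168 166 156 154 185 191  64 138 131 132 128 105 149 138 143 142 144
177 143 144 136  56 155 103 131 130 129 134 140 139 138 156 163 171 100 131 131 130 137 128 131 142 141 141 144
178 144 144 153  46 138 131 129 129 127 140 153 133 135 131 148  85 130 129 129 129 117 144 137 142 142 142 145
179 142 142 151  69 106 132 126 124 127 142 144 133 135 151 158  81 132 128 130 138 106 130 143 141 143 141 144
180 145 142 149 101  93 157 151 148 147 161 158 158 159 166 167 127 132 134 133 105 136 135 144 142 142 140 143
181 144 141 148 128  76 173 164 163 161 164 164 164 164 165 167 160 159 161 170 115 131 140 143 141 140 140 143
182 144 141 149  95  76 174 166 163 164 163 163 164 164 163 164 164 167 166 185 127 137 138 141 143 143 141 144
183 144 142 149  80  80 174 164 162 164 164 165 164 165 163 163 163 163 165 188 134 138 139 142 143 148 146 147
184 145 144 149  79  73 175 165 162 163 165 168 167 167 165 165 163 163 163 167 138 138 138 142 
[... 3860 characters left out ...]
 18  20  22  14  19  24  27  25  31  49  20  23  21  19  22  20  23  21  15
195 151 112  11  12  18  17  19  19  20  19  16  18  14  27  13   9  25  37  12  14  19  16  16  19  16  16  19
196  79  59  19  40  41  38  28  27  41  40  43  40  40  31  36  37  34  52  50  49  38  40  41  40  42  39  27
197  13  17  20  26  30  27  17  23  24  26  24  27  30  21  28  24  25  32  31  33  34  35  33  34  36  37  32
198   8  14  18  13  12  10  11  10  16  12  11  11  10  13  11  13  17  13  12  12  18  18  19  15  17  17  16
199  10   9   7   9   8   9   8   6   9  11   7  11  13  11  13  13   3   9   7  12   5   9  13  17  22  23  23
[[356.6, 193.5], [356.8, 181.0], [356.7, 188.6], [356.0, 186.5]]
```

Run:
```python
from h import *
from bench import env
o=env.observe();T=np.array(o["tcp_pos"]);R=np.array(o["eef_rot"])
for a in(37.5,95):
  for x in(-1,1):
    for y in(-1,1):
      b=37.5 if a==95 else 95
      P=T+R@(np.array([x*a,y*b,-70])/1000);print((a,b),x,y,P.round(3),proj("scene",P).round(1),proj("top",P).round(1))
P=[T+R@(np.array([0,y,z])/1000) for y in(-15,15) for z in(0,-50)];print(proj("top",P).round(1).tolist(),proj("scene",P).round(1).tolist())
f=env.grab_frame("scene")["color"]
for r in range(222,242): print(r,*["%3d"%v for v in f[r,322:356,1]])
```

```text
(37.5, 95) -1 -1 [ 0.507 -0.189  0.052] [[313.2 209.5]] [[321.9 207.3]]
(37.5, 95) -1 1 [ 0.501 -0.379  0.051] [[337.1 245.8]] [[391.5 210.2]]
(37.5, 95) 1 -1 [ 0.569 -0.191  0.095] [[329.8 195.2]] [[323.  181.5]]
(37.5, 95) 1 1 [ 0.562 -0.381  0.095] [[355.3 230.5]] [[394.7 184.4]]
(95, 37.5) -1 -1 [ 0.458 -0.245  0.018] [[307.1 230.9]] [[341.7 227. ]]
(95, 37.5) -1 1 [ 0.456 -0.32   0.018] [[316.  245.5]] [[368.6 228.1]]
(95, 37.5) 1 -1 [ 0.614 -0.25   0.128] [[350.3 194. ]] [[346.1 161.6]]
(95, 37.5) 1 1 [ 0.611 -0.325  0.128] [[360.8 207.6]] [[375.  162.8]]
[[350.7, 186.4], [351.7, 193.0], [361.2, 186.9], [362.7, 193.5]] [[341.7, 226.2], [334.4, 219.5], [345.6, 231.8], [338.3, 225.1]]
222  53  47  53  74  40  40  44  50  53  55  55  54  56  55  55  56  76  58  56  43  43  42  36  40  35  52  88 123  91 148 115 113 113 114
223  64  54  49  72  50  43  52  55  54  55  54  55  54  56  53  61  81  54  42  40  41  38  43  53  40  33  42 127  96 115 112 114 113 111
224  96  53  53  57  55  51  55  55  55  56  55  55  56  54  54  54  49  41  40  39  36  36  46  50  40  32  47  97  99 11
[... 1697 characters left out ...]

237 147 149 148 149 153 118 106  59  35  33  33  80 126 132 135 156 149 149 148 150 148 149 147 143 196 198 181 185 162 153 172 190 152 112
238 149 148 149 149 148 150 141  88  49  53 102 138 160 152 151 149 149 149 149 148 148 148 149 147 140 202 194 188 101  74 118 187 191 114
239 147 148 148 135 123 138 139 123 111 116 152 150 149 150 148 148 149 149 149 150 149 149 148 148 145 159 226 190 111  83 105 185 189 150
240 137 127 134 138 118 132 156 153 151 151 149 148 150 148 149 150 148 150 149 149 148 149 150 150 147 146 208 211 165 150 163 180 169 164
241 140 120 131 158 151 148 149 149 149 150 149 149 148 150 149 149 148 149 150 148 150 149 149 150 150 146 124 212 183 166 158 155 133 131
```

Run:
```python
from h import *
from bench import env
print(env.grip_point_offset)
T=np.array([.532,-.2838,.0802]);R=np.array([[.82,-.028,.572],[-.024,-1,-.015],[.572,-.001,-.82]])
g=cv2.imread("pics/g1.png")
for z in(0,-20,-50):
  for y in(-58,58):
    q=proj("scene",[T+R@(np.array([x,y,z])/1000) for x in(-9.5,9.5)]);print(z,y,((q-(315,170)+.5)*6-.5+(396,0)).round().tolist(), ((proj("top",[T+R@(np.array([x,y,z])/1000) for x in(-9.5,9.5)])-(322,130)+.5)*6-.5).round().tolist())
b=g[:,396:].max(2);print("dark rows/cols of stub in crop (rows 230:360, cols 440:560), every 10")
for r in range(240,370,8): print(r,*["%3d"%b[r,c-396] for c in range(430,570,7)])
print("top")
b=g[:,:396].max(2)
for r in range(380,480,8): print(r,*["%3d"%b[r,c] for c in range(0,396,14)])
```

```text
0.0187
0 -58 [[446.0, 237.0], [472.0, 215.0]] [[84.0, 416.0], [87.0, 377.0]]
0 58 [[537.0, 368.0], [564.0, 346.0]] [[344.0, 426.0], [348.0, 386.0]]
-20 -58 [[428.0, 220.0], [454.0, 198.0]] [[86.0, 434.0], [88.0, 394.0]]
-20 58 [[518.0, 352.0], [546.0, 329.0]] [[350.0, 444.0], [354.0, 403.0]]
-50 -58 [[399.0, 194.0], [426.0, 171.0]] [[87.0, 462.0], [90.0, 421.0]]
-50 58 [[490.0, 326.0], [517.0, 302.0]] [[359.0, 472.0], [364.0, 431.0]]
dark rows/cols of stub in crop (rows 230:360, cols 440:560), every 10
240  55  56  55  51  73  67  47  42  41  41  39  48  37  54 126 150 148 147 148 149
248  56  54  54  57  57  49  42  41  40  38  44  55  36  20 102 153 145 147 147 147
256  54  56  58  54  44  43  43  38  39  39  40  39  48 108 139 149 146 145 142 146
264  54  55  52  44  42  40  41  39  38  40  36  44 106 157 152 149 146 145 145 145
272  51  47  44  44  39  40  41  41  40  38  39 119 154 149 147 147 144 142 145 145
280  45  43  42  39  40  41  41  40  42  40  41 110 154 151 146 147 148 148 146 150
288  43  41  39  41  41  40  41  40  40  40  38  34  91 158 155 150 149 149 149 152
296 
[... 1699 characters left out ...]
  24  24  24  20  17  54  65  64  63  74  74  58  92  89 102 111 109 102 135  79  15  22 105  14  13
444 121  14  14  19  19  22  19  22  22  45  39  38  36  34  38  41  42  44  47  50  50  50  55  50  46  34  58  48  42
452  34  20  21  24  21  22  22  21  18  83  94  61  68  70  42  43  45  27  29  32  36  38  34  46  49  48  49  64  57
460  37  22  23  21  20  21  24  21  22 107 145 145 142 144 146  92 146 146 147 147 116 116 118  43  31  25  59  30  27
468  42  22  38  24  21  20  18  23  20  88 119 119 131 130 133  89 145 130 141 146 144 150 150 131  26   9  27  20  18
476  18  20  31  25  20  23  25  21  21  26  24  23  45  44  51  36  67  44  61  64  62  81  77  78  45  45  63  62  58
```

Run:
```python
from h import *
T=np.array([.163,.603,.184]);R=np.array([[-.965,.262,0],[.262,.965,0],[0,0,-1]])
g=cv2.imread("pics/scene0.png").max(2)
for z in(0,-20,-40,-70):
  print(z,[proj("scene",T+R@(np.array([x,y,z])/1000)).round(1)[0].tolist() for y in(-58,-44,44,58) for x in(-9,9)])
for x in(-37,37):
  print("body",[proj("scene",T+R@(np.array([x,y,-70])/1000)).round(1)[0].tolist() for y in(-95,95)])
for r in range(58,102): print(r,*["%3d"%v for v in g[r,128:172]])
```

```text
0 [[157.1, 100.8], [152.5, 101.2], [157.3, 99.2], [152.7, 99.5], [158.6, 89.2], [154.2, 89.5], [158.9, 87.6], [154.4, 88.0]]
-20 [[156.1, 96.3], [151.4, 96.7], [156.3, 94.7], [151.7, 95.0], [157.7, 84.8], [153.2, 85.1], [157.9, 83.3], [153.5, 83.6]]
-40 [[155.0, 91.8], [150.4, 92.1], [155.3, 90.1], [150.6, 90.5], [156.7, 80.3], [152.2, 80.6], [156.9, 78.8], [152.5, 79.1]]
-70 [[153.5, 84.8], [148.8, 85.2], [153.7, 83.2], [149.1, 83.6], [155.2, 73.5], [150.7, 73.9], [155.5, 72.1], [151.0, 72.4]]
body [[160.2, 88.6], [163.0, 67.7]]
body [[140.6, 90.1], [144.7, 69.0]]
58 105 106 104 105 104 106 104 106 105 105 107 110  73  30  31  30  29  30  31  29  31  31  31  31  31  30  28  30  35  42  42  33  33  34 131 127 124 125 125 124 125 126 128 133
59 106 104 105 104 104 105 103 105 105 105 106 107 112  32  30  29  30  29  32  31  32  31  29  31  32  30  30  31  31  78  89  76  36  26 132 128 123 124 125 125 127 130 134 136
60 103 104 105 104 106 106 105 104 104 105 107 106 111  32  27  29  31  31  29  31  30  32  31  31  32  31  32  29  31 119 117  98  55  24 135 130 128 126 127 130 135 135
[... 6649 characters left out ...]
1  64  66  71  73  75  74  75  77  80  78  79  78  77  78  76  77  78  79  80  87  86  86 127 142 155 156 139 101 100 115 109 107 106 106 106 106 139 101  98  98
99  67  70  72  73  74  75  79  78  77  79  76  77  77  78  79  79  79  82  87  86  89  90  95  99 100 100 110 122 157 156 146 102 101 108 118 108 107 106 109 107 122 103 100  98
100  76  77  79  77  78  76  78  77  78  76  79  78  81  87  88  89  90  96  99 101 102 102  99  99 101 101 100 112 156 158 151 112  99  99 121 107 105 107 107 107 110 115  98  98
101  76  77  76  77  75  78  79  81  85  88  88  89  96 101 100 101  99 101 103 101 102 100  99 101 102 103  99 105 158 157 156 124  99  99 116 107 107 109 108 107 100 129  99  99
```

The numbers show the hand itself (body edge and finger ends, at the start and now, in the scene view) about 42 mm short of the reported TCP along the tool axis. The fingers therefore closed above the cassette, which has not moved. I open, go about 40 mm further along the tool axis, and check the body's outline in the image again.

>>> apply_moves:
  commands:
    - [0,0,0,0,0,0,0]
    - [0,0,0,0,0,0,0]
    - [0,0,0,0,0,0,0]
    - [0,0,0,0,0,0,0]
    - [0,0,0,0,0,0,0]
    - [0,0,0,0,0,0,0]
    - [0,0,0,0,0,0,0]
    - [0,0,0,0,0,0,0]
    - [0,0,0,0,0,0,0]
    - [0,0,0,0,0,0,0]

```text
time_s: 10.67
tcp_pos: [0.575, -0.2863, 0.0158]
eef_rot: [[0.818, -0.033, 0.575], [-0.027, -0.999, -0.018], [0.575, -0.0, -0.818]]
ft_force: [-0.4, -0.3, -0.2]
opening: 0.0593
grasp_force: 0.0
```

>>> apply_moves:
  commands:
    - [0,0,0.3,0,0,0,0]
    - [0,0,0.3,0,0,0,0]
    - [0,0,0.3,0,0,0,0]
    - [0,0,0.3,0,0,0,0]
    - [0,0,0.3,0,0,0,0]
    - [0,0,0,0,0,0,0]

```text
time_s: 11.17
tcp_pos: [0.5922, -0.2861, -0.0103]
eef_rot: [[0.818, -0.032, 0.574], [-0.027, -0.999, -0.017], [0.574, -0.002, -0.819]]
ft_force: [-0.3, 0.5, 0.1]
opening: 0.0863
grasp_force: 0.0
```

```bash
cat >> h.py <<'E'
def see(off,env):
    "predicted body front corners with the hand shifted off mm along z; dark-edge rows in scene"
    o=env.observe();T=np.array(o["tcp_pos"]);R=np.array(o["eef_rot"])
    return [(proj("scene",T+R@(np.array([x,95,-70+off])/1000))[0].round(1).tolist()) for x in(-37.5,37.5)]
E
python3 - <<'E'
from h import *
from bench import env
f=env.grab_frame("scene")["color"];print(see(0,env),see(-40,env))
for r in range(222,252): print(r,*["%3d"%v for v in f[r,322:362,1]])
cv2.imwrite("pics/s3.png",f);cv2.imwrite("pics/t3.png",env.grab_frame("top")["color"])
E
```

```text
[[341.6, 249.9], [359.6, 234.8]] [[335.5, 244.6], [353.7, 229.3]]
222 104  61  52  50  39 101 151 148 147 147 148 152 133 106 117 161  91  60  56  54  57  53  55  56  53  43  36  89  93 131 114 111 113 113 112 113 112 112 112 113
223 116  89  62  53  46 104 150 147 146 146 146 149 150 153 156 192  79  54  53  55  54  54  64  57  56  53  38  51  81 119 114 115 114 113 114 112 112 113 111 112
224 147 135  95  56  51  65 136 152 147 144 148 149 150 141 108 105  54  53  56  55  55  54  66  58  59  56  39  34  53 108 117 111 113 114 110 106 110 112 113 111
225 146 151 106  65  53  43  95 153 149 148 148 151 142  97  59  50  54  56  54  55  56  54  55  60  59  49  41  38  34  74 118 117 114 114 109 105 109 114 112 113
226 146 149 123  91  63  51  58 126 152 151 151 132 101  52  54  53  54  56  54  53  58  65  56  58  52  44  43  36  36  40 103 119 117 116 115 110 114 112 114 112
227 146 148 150 138  88  53  49  65 136 155 134  83  53  54  52  54  56  55  54  56  61  77  57  50  43  43  40  42  55  34  52 100 122 121 117 115 133 120 128 123
228 147 147 148 153 104  61  51  44  98 136  84  5
[... 3185 characters left out ...]
 149 151 154 132  92  90  91  93  90  91  91
248 149 150 150 150 150 147 150 150 148 150 149 150 151 150 150 150 150 149 151 150 150 149 150 149 149 151 150 149 151 149 150 154  89 120 121 121  90 121 121 123
249 150 149 149 149 150 151 149 150 150 149 149 149 149 149 149 151 149 150 149 150 150 149 151 149 148 149 150 149 150 149 150 150 119 152 154 156 123 156 138 134
250 151 149 149 149 150 149 151 149 150 150 151 150 149 150 149 150 149 149 150 150 150 149 150 151 150 150 151 148 150 150 150 150 153 153 151 155 138 131 101  94
251 149 150 148 151 149 149 149 150 150 149 148 149 148 151 151 149 149 150 152 149 150 149 152 149 148 150 150 151 149 150 150 151 153 140 137 133 105  94  98 100
```

Run:
```python
from h import *
from bench import env
o=env.observe();T=np.array(o["tcp_pos"]);R=np.array(o["eef_rot"])
for y in(44,58):
  for z in(0,-20,-40): print(y,z,[proj(n,T+R@(np.array([x,y,z])/1000))[0].round(1).tolist() for n in("scene","top") for x in(-9.5,9.5)])
f=cv2.imread("pics/t3.png")
for r in range(172,196): print(r,*["%3d"%v for v in f[r,334:386,1]])
```

```text
44 0 [[351.5, 243.1], [355.8, 239.5], [369.7, 186.7], [370.3, 180.6]]
44 -20 [[348.6, 240.6], [353.0, 236.9], [370.5, 189.2], [371.1, 183.0]]
44 -40 [[345.8, 238.0], [350.2, 234.3], [371.2, 191.7], [371.8, 185.5]]
58 0 [[353.4, 245.8], [357.7, 242.2], [374.5, 186.8], [375.1, 180.8]]
58 -20 [[350.5, 243.3], [354.9, 239.6], [375.3, 189.3], [375.9, 183.2]]
58 -40 [[347.7, 240.7], [352.1, 237.0], [376.1, 191.9], [376.8, 185.7]]
172  81  83  82  80 105  99 102 100 100 104 103 103 102 104  61  79  78  76 104  80  79  79  78 104 104  91  96 120 120  94 103  97  92  96  83 100 107 157  97  94  79  83  81  83  82  83  83  82  83  81  78 137
173  82  82  79  81 102 101 101 101 101 103 100 102  99 104  68  66  73  69  74  70  70  73  80 104  86  92 117 120 109  78  81  82  83  84  79  96 102 121  98  91  80  81  83  82  82  82  82  82  82  80  75 136
174  83  81  81  80 103 101 101  99 102 104 103 103 101 105  71  69  82  75  78  77  73  74 105 116 111 114 121 122  89  73  74  75  72  73  98 101 101 101 100  91  78  83  82  82  82  82  83  85  83  81  77 136
175  82  82  84  81 103 100  99 101 
[... 3715 characters left out ...]
 123  58  15  43  28  19  22  44  41  29  29  33  27  29  29  15
193  25  21  23  16  23  19  14   9  15  13   9   7   5   0   6   2  15  10  15  16  14  12  11  10   8  11  31  28  39  38  32  32  45  41  41  52  57  36  15  27  17  27  27  32  31  29  32  31  42  41  25  12
194  23  18  24  21  18  22   9   7   3  12  11   9   8   9   8  12   2   3   5   4   1   3   5  10   3   6   4   0   0   3   7   5  13  15  21  19  15  14  19  20  21  15  15  13  16  15  16  13  23  20  23  29
195  21  19  21  17  21  19  10  16   3  13   8   7   5  14  11   5  13   9  10  14   8   4  12   7   7  10  10   5  13   1   6   6  15  20  16  17  22  14  15  18  55  56  51  52  51  52  49  47  44  47  55  52
```

Finger-tip corners at scene (347.5,240)/(351.5,236.5) match a hand about 41 mm short of the reported TCP. So I go about 10 mm further and close.

Run:
```python
from h import *
from bench import env
o=env.observe();t,R=target(PM,(-76,0,32),35);delta(t+.041*R[:,2],R,o)
```

```text
turn [-0.01 -0.01 -0.01] shift now-axes [0.04 0.04 0.5 ] shift target-axes [0.05 0.04 0.5 ] world mm [ 6.5 -1.  -7.7]
```

>>> apply_moves:
  commands:
    - [0,0,0.25,0,0,0,0]
    - [0,0,0.2,0,0,0,0]
    - [0,0,0,0,0,0,0.5]
    - [0,0,0,0,0,0,0.5]
    - [0,0,0,0,0,0,0.5]
    - [0,0,0,0,0,0,0.5]
    - [0,0,0,0,0,0,0.6]
    - [0,0,0,0,0,0,0.6]
    - [0,0,0,0,0,0,0.6]
  force: 5

```text
time_s: 12.02
tcp_pos: [0.5974, -0.2871, -0.0159]
eef_rot: [[0.817, -0.033, 0.575], [-0.027, -0.999, -0.019], [0.575, -0.0, -0.818]]
ft_force: [0.1, 0.1, -0.6]
opening: 0.0481
grasp_force: 0.0
```

>>> apply_moves:
  commands:
    - [0,0,0,0,0,0,1]
    - [0,0,0,0,0,0,1]
    - [0,0,0,0,0,0,1]
    - [0,0,0,0,0,0,1]
  force: 5

```text
time_s: 12.35
tcp_pos: [0.5974, -0.287, -0.016]
eef_rot: [[0.817, -0.033, 0.575], [-0.027, -0.999, -0.019], [0.575, -0.0, -0.818]]
ft_force: [-0.9, 0.5, 1.9]
opening: 0.0397
grasp_force: 5.0
```

Gripped at 39.7 mm, which matches the cassette width. I firm up the grip and draw straight out along the magazine's -x.

>>> apply_moves:
  commands:
    - [0,0,0,0,0,0,1]
    - [0,0,0,0,0,0,1]
    - [-0.3,0,-0.21,0,0,0,1]
    - [-0.4,0,-0.28,0,0,0,1]
    - [-0.4,0,-0.28,0,0,0,1]
    - [-0.4,0,-0.28,0,0,0,1]
    - [-0.4,0,-0.28,0,0,0,1]
    - [-0.4,0,-0.28,0,0,0,1]
    - [0,0,0,0,0,0,1]
  force: 30

```text
time_s: 13.1
tcp_pos: [0.539, -0.2848, -0.017]
eef_rot: [[0.818, -0.034, 0.574], [-0.028, -0.999, -0.018], [0.574, -0.001, -0.819]]
ft_force: [-2.4, -0.6, -0.4]
opening: 0.0394
grasp_force: 30.0
```

Run:
```python
from h import *
from bench import env
o=env.observe();print(o["opening"],o["grasp_force"],np.round(o["ft_force"],1))
t,R=target(PM,(-76-110,0,32),35);delta(t+.040*R[:,2],R,o)
f=env.grab_frame("top")["color"];cv2.imwrite("pics/t4.png",f)
for r in range(176,206,2): print(r,*["%3d"%v for v in f[r,340:374,1]])
```

```text
0.03938777961928788 30.000037718564272 [-2.4 -0.6 -0.4]
turn [ 0.   -0.01 -0.02] shift now-axes [-2.07  0.04 -1.49] shift target-axes [-2.07  0.03 -1.49] world mm [-50.9   1.    0.6]
176  99  98  99 102 102 102 101 103  86  73  72  77  77  74  74  75  81  80  85 101 102  82  72  72  76  75  74  79  99 101  99 100  97  87
178 101  99  99 102 100 100 100 104  65  75  72  75  73  71  73 109 110  96  95  90  83  70  73  74  74  71  81 103  99  99 100  96  93  97
180  98  99 100 100 100 102  98 105  70  80 102  99  98  98 111 113 113 108 109 111  78  77  76  78  68  81  98 103  99  99  95  98 164 147
182 103 105 103 100 102 101  99 100  96  84 122 117 118 116 118 114 116 116 114 116 115 116 119 114  91  98  97 100  98 102  98  97 163 145
184  33  29  70 107 101 103 101 102 103  90 120 101  88 105  89 103 117  90  90 119 104 104 117 116  97  99  98 100 101 108  87 101 165 138
186  66  71  98 105 103 103 100 102 102  90 121  97 114 103  98 114 101  99 103 102  96  94 118 111  98  96  97 102 105  12  18  50 168 133
188  84  86  84  81  82  84  85  84  88  95 121  72  70 103  75  71 104  56  
[... 482 characters left out ...]

196  81  82  81  81  81  82  83  80  79 105 120  95  97 121  93  98 122  98  98 103  97  95 122  95  78  79  82  83  81  81  80  80  80  81
198  82  80  81  80  81  82  82  81  78 108 119  96  98 120  78  84 119  97  85 115  82  86 121  95  79  78  82  82  82  80  80  80  74  77
200  83  82  83  82  80  83  83  82  77 112 117 117 116 115 116 117 116 115 117 116 118 117 120  95  78  80  82  82  80  80  79  78 137 134
202  85  83  84  81  84  70  39  48  69 148 116 114 114 117 115 117 115 115 115 114 115 117 120  95  85  70  85  82  81  81  80  78  98  95
204  34  36  48  45  46  24   9   5  16 117 119 117 115 116 116 116 116 116 117 116 116 118 122  49   0   3  63  91  89  90  89  88  89  88
```

The cassette is coming out, with its windows now in front of the gate. I continue another 55 mm, then raise.

>>> apply_moves:
  commands:
    - [-0.4,0,-0.29,0,0,0,1]
    - [-0.4,0,-0.29,0,0,0,1]
    - [-0.45,0,-0.32,0,0,0,1]
    - [-0.5,0,-0.35,0,0,0,1]
    - [-0.5,0,-0.35,0,0,0,1]
    - [0.3,0,-0.8,0,0,0,1]
    - [0.5,0,-0.8,0,0,0,1]
    - [0.5,0,-0.8,0,0,0,1]
    - [0.5,0,-0.8,0,0,0,1]
    - [0.5,0,-0.8,0,0,0,1]
    - [0,0,0,0,0,0,1]

```text
time_s: 14.07
tcp_pos: [0.4784, -0.2853, 0.0799]
eef_rot: [[0.816, -0.033, 0.578], [-0.024, -0.999, -0.023], [0.578, 0.005, -0.816]]
ft_force: [-0.6, -1.1, -0.2]
opening: 0.0396
grasp_force: 30.0
```

```bash
cat >> h.py <<'E'
L=.040  # grasp-point line: cassette point (-36,0,4) sits at TCP-(.019+L)z at lean 35
def ctarget(far,tilt):
    "reported TCP pose that puts the cassette's far lower edge at far (mm, reader frame), near end raised by tilt deg"
    a=np.radians(tilt);c,s=np.cos(a),np.sin(a)
    gp=np.array(far,float)+np.array([-86*c+4*s,0,86*s+4*c])
    t,R=target(PR,gp,35-tilt);return t+OFF*R[:,2]+OX*R[:,0],R
E
python3 - <<'E'
from h import *
from bench import env
# grip relation: at the grip, reported TCP against ideal
T=np.array([.5974,-.287,-.016]);t,R=target(PM,(-76,0,32),35);e=R.T@(T-t);print("OFF,OX",e.round(4))
open("h.py","a").write(f"OX,OFF={e[0]:.4f},{e[2]:.4f}\n")
E
python3 - <<'E'
from h import *
from bench import env
o=env.observe();print(np.round(o["joint_positions"],2),o["opening"],np.round(o["tcp_pos"],4))
for far in((-60,0,90),(-30,0,60),(-12,0,36)):
    t,R=ctarget(far,18);print(t.round(4));delta(t,R,o)
f=env.grab_frame("top")["color"]
print(proj("top",[o["tcp_pos"]]).round(1))
E
```

```text
OFF,OX [-0.0004 -0.0003  0.0393]
[-1.03 -0.18  2.29  0.73  0.81  0.11] 0.03961303521979951 [ 0.4784 -0.2853  0.0799]
[0.512  0.1296 0.0645]
turn [-1.12 -3.65  2.4 ] shift now-axes [  0.42 -20.79   1.12] shift target-axes [ -3.84 -20.47  -0.37] world mm [ 33.6 414.9 -15.4]
[0.5409 0.1218 0.0345]
turn [-1.12 -3.65  2.4 ] shift now-axes [  0.74 -20.46   3.19] shift target-axes [ -2.85 -20.47   1.5 ] world mm [ 62.5 407.1 -45.4]
[0.5583 0.1171 0.0105]
turn [-1.12 -3.65  2.4 ] shift now-axes [  0.76 -20.26   4.67] shift target-axes [ -2.34 -20.47   2.91] world mm [ 79.9 402.4 -69.4]
[[358.4 216.3]]
```

>>> apply_moves:
  commands:
    - [0,-0.9,0,0,0,0,1]
    - [0,-1,0,0,0,0,1]
    - [0,-1,0,0,0,0,1]
    - [0,-1,0,0,0,0,1]
    - [0,-1,0,0,0,0,1]
    - [0,-1,0,0,0,0,1]
    - [0,-1,0,0,0,0,1]
    - [0,-1,0,0,0,0,1]
    - [0,-1,0,0,0,0,1]
    - [0,-1,0,0,0,0,1]
    - [0,-1,0,0,0,0,1]
    - [0,-1,0,0,0,0,1]

```text
time_s: 15.12
tcp_pos: [0.484, -0.044, 0.074]
eef_rot: [[0.819, -0.033, 0.573], [-0.027, -0.999, -0.018], [0.573, -0.001, -0.819]]
ft_force: [0.4, -0.2, -0.7]
opening: 0.0392
grasp_force: 30.0
```

>>> apply_moves:
  commands:
    - [0,-1,0,0,0,0,1]
    - [0,-1,0,0,0,0,1]
    - [0,-1,0,0,0,0,1]
    - [0,-1,0,0,0,0,1]
    - [0,-1,0,0,0,0,1]
    - [0,-1,0,0,0,0,1]
    - [0,-1,0,0,0,0,1]
    - [0,-1,0,0,0,0,1]
    - [0,0,0,0,0,0,1]

```text
time_s: 15.87
tcp_pos: [0.4892, 0.1172, 0.0741]
eef_rot: [[0.819, -0.029, 0.573], [-0.024, -1.0, -0.016], [0.573, -0.0, -0.82]]
ft_force: [0.1, -0.3, -0.4]
opening: 0.0393
grasp_force: 30.0
```

>>> apply_moves:
  commands:
    - [0,0,0,-0.22,-0.73,0.48,1]
    - [0,0,0,-0.22,-0.73,0.48,1]
    - [0,0,0,-0.22,-0.73,0.48,1]
    - [0,0,0,-0.22,-0.73,0.48,1]
    - [0,0,0,-0.22,-0.73,0.48,1]
    - [0,0,0,0,0,0,1]

```text
time_s: 16.37
tcp_pos: [0.4923, 0.1143, 0.0762]
eef_rot: [[0.925, -0.26, 0.278], [-0.251, -0.965, -0.069], [0.286, -0.006, -0.958]]
ft_force: [1.0, 0.4, 1.2]
opening: 0.0395
grasp_force: 30.0
```

Run:
```python
from h import *
from bench import env
o=env.observe();print(np.round(o["joint_positions"],2),o["opening"])
for far in((-60,0,90),(-30,0,60),(-14,0,36)):
    t,R=ctarget(far,18);delta(t,R,o)
```

```text
[ 0.16 -0.18  2.18 -0.14  0.88  2.07] 0.039513098791833165
turn [-0.07  0.08 -0.02] shift now-axes [ 0.55 -0.99  0.78] shift target-axes [ 0.55 -1.    0.78] world mm [ 19.7  15.3 -11.7]
turn [-0.07  0.08 -0.02] shift now-axes [ 1.56 -0.98  2.65] shift target-axes [ 1.54 -1.    2.65] world mm [ 48.6   7.5 -41.7]
turn [-0.07  0.08 -0.02] shift now-axes [ 1.98 -0.97  4.02] shift target-axes [ 1.96 -1.    4.03] world mm [ 64.1   3.3 -65.7]
```

>>> apply_moves:
  commands:
    - [0.2,-0.33,0.26,-0.07,0.08,-0.02,1]
    - [0.2,-0.33,0.26,0,0,0,1]
    - [0.2,-0.33,0.26,0,0,0,1]
    - [0.3,0,0.6,0,0,0,1]
    - [0.3,0,0.6,0,0,0,1]
    - [0.3,0,0.6,0,0,0,1]
    - [0,0,0,0,0,0,1]
    - [0,0,0,0,0,0,1]

```text
time_s: 17.03
tcp_pos: [0.5362, 0.1216, 0.0338]
eef_rot: [[0.924, -0.259, 0.282], [-0.247, -0.966, -0.077], [0.292, 0.002, -0.956]]
ft_force: [-0.5, 0.4, -0.0]
opening: 0.0395
grasp_force: 30.0
```

```bash
cat >> h.py <<'E'
def cas(o):
    "cassette far-edge pos in reader frame (mm), tilt, yaw err, roll, from the reported pose"
    T,R=np.array(o["tcp_pos"]),np.array(o["eef_rot"])
    Rz=Ro.from_euler("z",PR[2]).as_matrix()
    C=R@Ro.from_euler("y",35,degrees=True).as_matrix().T@np.diag([1,-1,-1])  # cassette axes
    g=T-(.019+OFF)*R[:,2]-OX*R[:,0]
    far=g+C@[.086,0,-.004]
    x=Rz.T@C
    return (Rz.T@(far-np.r_[PR[:2],0])*1000).round(1),np.degrees(-np.arcsin(x[2,0])).round(2),np.degrees(np.arctan2(x[1,0],x[0,0])).round(2),np.degrees(x[2,1]).round(2),C,far
E
python3 - <<'E'
from h import *
from bench import env
o=env.observe();r=cas(o);print(r[:4]);C,far=r[4:]
for f in((-30,0,60),(-14,0,36)):
    t,R=ctarget(f,18);delta(t,R,o)
out=[]
for n,(x,y,w,h),k in(("top",(190,140,62,90),6),("scene",(272,125,66,90),6)):
    im=env.grab_frame(n)["color"];c=cv2.resize(im[y:y+h,x:x+w],None,fx=k,fy=k,interpolation=cv2.INTER_CUBIC)
    c=(255*(c/255.)**.6).astype(np.uint8)
    B=[far+C@(np.array(v)/1000) for v in((0,20,8),(0,-20,8),(-100,-20,8),(-100,20,8),(0,20,0),(0,-20,0))]
    S=[(B[i],B[(i+1)%4],(0,255,0)) for i in range(4)]+[(B[4],B[5],(0,200,255))]
    for a,b in(((-110,16.5,30),(-50,16.5,30)),((-110,-16.5,30),(-50,-16.5,30)),((-37,21.3,44),(0,21.3,44)),((-37,-21.3,44),(0,-21.3,44)),((-8,-21,47.5),(-8,21,47.5))):
        S.append((*W(PR,[a,b]),(255,0,255)))
    for a,b,col in S:
        q=((proj(n,[a,b])-(x,y)+.5)*k-.5);cv2.line(c,*[tuple(int(round(v*16)) for v in z) for z in q],col,1,cv2.LINE_AA,4)
    out.append(c)
cv2.imwrite("pics/i1.png",np.hstack(out))
E
```

```text
(array([-34.6,  -1.2,  59.3]), np.float64(18.02), np.float64(0.07), np.float64(-0.12))
turn [0.02 0.   0.03] shift now-axes [ 0.23 -0.07  0.03] shift target-axes [ 0.23 -0.07  0.03] world mm [4.8 0.1 0.7]
turn [0.02 0.   0.03] shift now-axes [ 0.65 -0.07  1.41] shift target-axes [ 0.64 -0.07  1.41] world mm [ 20.2  -4.  -23.3]
```

View pics/i1.png

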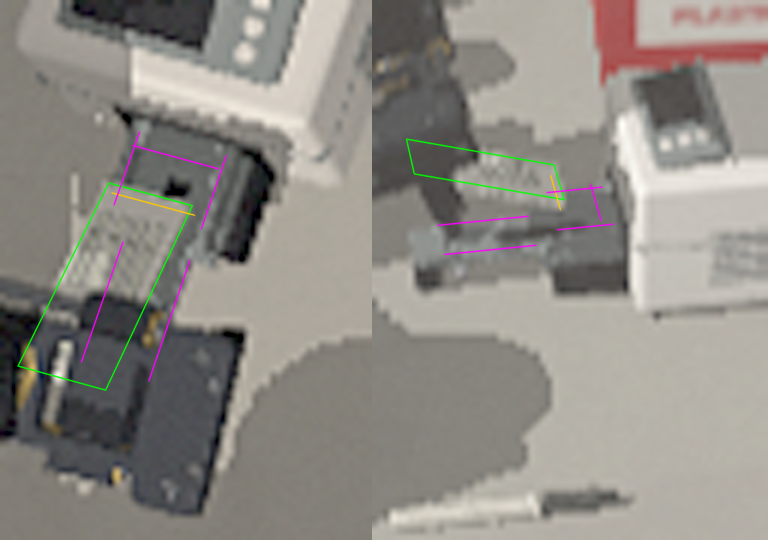

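The overlaid cassette matches the picture (far edge at top crop (110,185)-(190,207), scene (555,165)-(560,203)) and lines up with the tray. I tilt to 22° and enter from in front of the cheek flares.

Run:
```python
from h import *
from bench import env
o=env.observe()
for f in((-50,0,48),(-50,0,33),(-20,0,33),(-4,0,33)):
    t,R=ctarget(f,22);print(f);delta(t,R,o)
```

```text
(-50, 0, 48)
turn [ 0.01 -0.82  0.02] shift now-axes [-0.98 -0.03  0.13] shift target-axes [-0.97 -0.03  0.2 ] world mm [-17.1   5.2  -8.3]
(-50, 0, 33)
turn [ 0.01 -0.82  0.02] shift now-axes [-1.2  -0.03  0.85] shift target-axes [-1.14 -0.03  0.93] world mm [-17.1   5.2 -23.3]
(-20, 0, 33)
turn [ 0.01 -0.82  0.02] shift now-axes [ 0.23 -0.03  1.29] shift target-axes [ 0.33 -0.03  1.27] world mm [ 11.8  -2.6 -23.3]
(-4, 0, 33)
turn [ 0.01 -0.82  0.02] shift now-axes [ 1.   -0.03  1.53] shift target-axes [ 1.11 -0.03  1.45] world mm [ 27.3  -6.7 -23.3]
```

>>> apply_moves:
  commands:
    - [-0.3,-0.01,0,0,-0.41,0,1]
    - [-0.3,-0.01,0.06,0,-0.41,0,1]
    - [-0.37,-0.01,0.14,0,0,0,1]
    - [0,0,0,0,0,0,1]
    - [-0.06,0,0.24,0,0,0,1]
    - [-0.06,0,0.24,0,0,0,1]
    - [-0.05,0,0.24,0,0,0,1]
    - [0,0,0,0,0,0,1]
    - [0,0,0,0,0,0,1]

```text
time_s: 17.88
tcp_pos: [0.5205, 0.1276, 0.0113]
eef_rot: [[0.941, -0.259, 0.217], [-0.252, -0.966, -0.059], [0.225, 0.001, -0.974]]
ft_force: [-0.4, 0.0, -0.3]
opening: 0.0395
grasp_force: 30.0
```

Run:
```python
from h import *
from bench import env
o=env.observe();print(cas(o)[:4],np.round(o["ft_force"],1))
for f in((-50,0,33),(-20,0,33),(-4,0,33)):
    t,R=ctarget(f,22);print(f);delta(t,R,o)
```

```text
(array([-49.6,   0.4,  32.2]), np.float64(22.01), np.float64(0.06), np.float64(-0.07)) [-0.4  0.  -0.3]
(-50, 0, 33)
turn [0.01 0.   0.02] shift now-axes [-0.01  0.01 -0.04] shift target-axes [-0.01  0.01 -0.04] world mm [-0.5 -0.2  0.8]
(-20, 0, 33)
turn [0.01 0.   0.02] shift now-axes [1.45 0.02 0.3 ] shift target-axes [1.45 0.01 0.3 ] world mm [28.5 -8.   0.8]
(-4, 0, 33)
turn [0.01 0.   0.02] shift now-axes [2.23 0.02 0.48] shift target-axes [2.23 0.01 0.48] world mm [ 43.9 -12.1   0.8]
```

>>> apply_moves:
  commands:
    - [0.15,0,0.03,0,0,0,1]
    - [0.15,0,0.03,0,0,0,1]
    - [0.15,0,0.03,0,0,0,1]
    - [0.15,0,0.03,0,0,0,1]
    - [0.1,0,0.02,0,0,0,1]
    - [0,0,0,0,0,0,1]

```text
time_s: 18.38
tcp_pos: [0.5352, 0.1234, 0.0123]
eef_rot: [[0.941, -0.26, 0.218], [-0.253, -0.966, -0.06], [0.226, 0.001, -0.974]]
ft_force: [-0.1, -3.1, -0.8]
opening: 0.0397
grasp_force: 30.0
```

>>> apply_moves:
  commands:
    - [-0.01,0,0.05,0,0,0,1]
    - [-0.01,0,0.05,0,0,0,1]
    - [0,0,0,0,0,0,1]

```text
time_s: 18.63
tcp_pos: [0.5348, 0.1236, 0.0102]
eef_rot: [[0.941, -0.259, 0.218], [-0.252, -0.966, -0.06], [0.226, 0.001, -0.974]]
ft_force: [-1.6, -3.1, 0.9]
opening: 0.0395
grasp_force: 30.0
```

Run:
```python
from h import *
from bench import env
o=env.observe();print(cas(o)[:4],np.round(o["ft_force"],1),np.round(o["torque"],2))
```

```text
(array([-34.8,   0.3,  31.2]), np.float64(21.95), np.float64(0.04), np.float64(-0.07)) [-1.6 -3.1  0.9] [-0.7   0.51 -0.44]
```

A light side push (-3 N in y) means the +y cheek touches. I shift 1 mm to -y.

>>> apply_moves:
  commands:
    - [0,0.05,0,0,0,0,1]
    - [0,0,0,0,0,0,1]

```text
time_s: 18.8
tcp_pos: [0.5351, 0.1232, 0.0106]
eef_rot: [[0.941, -0.259, 0.219], [-0.252, -0.966, -0.059], [0.227, -0.0, -0.974]]
ft_force: [-0.2, -1.1, -0.1]
opening: 0.0398
grasp_force: 30.0
```

>>> apply_moves:
  commands:
    - [0,0.03,0,0,0,0,1]
    - [0,0,0,0,0,0,1]

```text
time_s: 18.97
tcp_pos: [0.5348, 0.1227, 0.0106]
eef_rot: [[0.941, -0.259, 0.219], [-0.252, -0.966, -0.059], [0.226, 0.0, -0.974]]
ft_force: [-0.4, 0.5, 0.4]
opening: 0.0396
grasp_force: 30.0
```

Run:
```python
from h import *
from bench import env
o=env.observe();print(cas(o)[:4],np.round(o["ft_force"],1),np.round(o["torque"],2))
```

```text
(array([-34.6,  -0.5,  31.7]), np.float64(21.91), np.float64(0.1), np.float64(-0.0)) [-0.4  0.5  0.4] [-0.01  0.34 -0.01]
```

>>> apply_moves:
  commands:
    - [0.2,0,0.05,0,0,0,1]
    - [0.2,0,0.05,0,0,0,1]
    - [0.2,0,0.05,0,0,0,1]
    - [0.2,0,0.05,0,0,0,1]
    - [0.1,0,0.02,0,0,0,1]
    - [0,0,0,0,0,0,1]

```text
time_s: 19.47
tcp_pos: [0.5532, 0.1174, 0.0103]
eef_rot: [[0.941, -0.26, 0.218], [-0.253, -0.966, -0.059], [0.226, 0.001, -0.974]]
ft_force: [-0.0, -0.7, -1.3]
opening: 0.0391
grasp_force: 30.0
```

>>> apply_moves:
  commands:
    - [0.15,0,0.03,0,0,0,1]
    - [0.15,0,0.03,0,0,0,1]
    - [0.1,0,0.02,0,0,0,1]
    - [0,0,0,0,0,0,1]

```text
time_s: 19.8
tcp_pos: [0.5609, 0.1153, 0.0106]
eef_rot: [[0.941, -0.259, 0.218], [-0.252, -0.966, -0.059], [0.226, 0.001, -0.974]]
ft_force: [0.1, -0.7, -1.4]
opening: 0.0393
grasp_force: 30.0
```

Run:
```python
from h import *
from bench import env
o=env.observe();print(cas(o)[:4],np.round(o["ft_force"],1),np.round(o["torque"],2))
```

```text
(array([-7.5, -0.9, 31.7]), np.float64(21.92), np.float64(0.06), np.float64(-0.03)) [ 0.1 -0.7 -1.4] [-0.01  0.35 -0.01]
```

>>> apply_moves:
  commands:
    - [0.1,0,0.02,0,0,0,1]
    - [0.1,0,0.02,0,0,0,1]
    - [0,0,0,0,0,0,1]

```text
time_s: 20.05
tcp_pos: [0.5644, 0.1143, 0.0106]
eef_rot: [[0.941, -0.259, 0.218], [-0.252, -0.966, -0.059], [0.226, 0.001, -0.974]]
ft_force: [-0.4, 0.1, -0.4]
opening: 0.0392
grasp_force: 30.0
```

>>> apply_moves:
  commands:
    - [0.1,0,0.02,0,0,0,1]
    - [0,0,0,0,0,0,1]

```text
time_s: 20.22
tcp_pos: [0.5644, 0.1143, 0.0097]
eef_rot: [[0.942, -0.259, 0.214], [-0.253, -0.966, -0.059], [0.222, 0.001, -0.975]]
ft_force: [-6.1, 2.8, 2.8]
opening: 0.0393
grasp_force: 30.0
```

>>> apply_moves:
  commands:
    - [0.1,0,0.02,0,0,0,1]
    - [0,0,0,0,0,0,1]

```text
time_s: 20.38
tcp_pos: [0.5641, 0.1143, 0.0088]
eef_rot: [[0.943, -0.259, 0.21], [-0.253, -0.966, -0.058], [0.218, 0.002, -0.976]]
ft_force: [-13.4, 5.0, 7.0]
opening: 0.0394
grasp_force: 30.0
```

Run:
```python
from h import *
from bench import env
o=env.observe();print(cas(o)[:4],np.round(o["ft_force"],1),np.round(o["torque"],2))
```

```text
(array([-3.9, -1. , 29.3]), np.float64(22.41), np.float64(0.02), np.float64(-0.11)) [-13.4   5.    7. ] [0.73 1.98 0.06]
```

Contact at an estimated lower-edge x of about -3.9 mm. The upper corner leads by 3 mm at this tilt, so that is the back stop, 8 mm under the lip. I back off slightly and plan the swing about the far edge.

```bash
python3 - <<'E'
from h import *
PR[:2]+=Ro.from_euler("z",PR[2]).as_matrix()[:2,:2]@[-.0008,-.0009]
open("h.py","a").write(f"PR=np.array({PR.tolist()})\n")
E
python3 - <<'E'
from h import *
from bench import env
o=env.observe();print(cas(o)[:4])
P=[((-4,0,30.5),21),((-4,0,30.5),17),((-3.5,0,30.5),13),((-3,0,30),9),((-2.5,0,30),5),((-2,0,30),2),((-2,0,29.5),0)]
for f,a in P:
    t,R=ctarget(f,a);print(f,a);delta(t,R,o);o={"tcp_pos":t,"eef_rot":R}
E
```

```text
(array([-3.1, -0.1, 29.3]), np.float64(22.41), np.float64(0.02), np.float64(-0.11))
(-4, 0, 30.5) 21
turn [0.02 0.28 0.02] shift now-axes [-0.02 -0.01  0.02] shift target-axes [-0.02 -0.01  0.02] world mm [-0.3  0.3 -0.4]
(-4, 0, 30.5) 17
turn [-0.   0.8  0. ] shift now-axes [ 0.03 -0.    0.24] shift target-axes [ 0.01 -0.    0.24] world mm [ 1.6 -0.4 -4.5]
(-3.5, 0, 30.5) 13
turn [ 0.   0.8 -0. ] shift now-axes [0.05 0.   0.25] shift target-axes [0.03 0.   0.25] world mm [ 2.4 -0.7 -4.4]
(-3, 0, 30) 9
turn [-0.   0.8  0. ] shift now-axes [ 0.04 -0.    0.27] shift target-axes [ 0.02 -0.    0.27] world mm [ 2.7 -0.7 -4.7]
(-2.5, 0, 30) 5
turn [ 0.   0.8 -0. ] shift now-axes [ 0.05 -0.    0.25] shift target-axes [ 0.03 -0.    0.25] world mm [ 3.  -0.8 -4. ]
(-2, 0, 30) 2
turn [-0.   0.6  0. ] shift now-axes [0.04 0.   0.19] shift target-axes [0.03 0.   0.19] world mm [ 2.5 -0.7 -2.9]
(-2, 0, 29.5) 0
turn [ 0.   0.4 -0. ] shift now-axes [-0.    0.    0.14] shift target-axes [-0.01  0.    0.14] world mm [ 1.5 -0.4 -2.4]
```

>>> apply_moves:
  commands:
    - [-0.15,0,-0.03,0,0,0,1]
    - [-0.1,0,-0.02,0,0,0,1]
    - [0,0,0,0,0,0,1]

```text
time_s: 20.63
tcp_pos: [0.5632, 0.1147, 0.0105]
eef_rot: [[0.941, -0.259, 0.218], [-0.252, -0.966, -0.059], [0.226, 0.001, -0.974]]
ft_force: [-0.7, 0.2, 0.1]
opening: 0.0392
grasp_force: 30.0
```

Run:
```python
from h import *
from bench import env
o=env.observe();print(cas(o)[:4],np.round(o["ft_force"],1))
P=[((-3.7,0,30.5),21),((-3.7,0,30.5),17),((-3.5,0,30.5),13)]
for f,a in P:
    t,R=ctarget(f,a);print(f,a);delta(t,R,o);o={"tcp_pos":t,"eef_rot":R}
```

```text
(array([-4.3,  0. , 31.6]), np.float64(21.93), np.float64(0.08), np.float64(-0.04)) [-0.7  0.2  0.1]
(-3.7, 0, 30.5) 21
turn [0.   0.19 0.02] shift now-axes [ 0.02 -0.01  0.11] shift target-axes [ 0.02 -0.01  0.11] world mm [ 0.9 -0.1 -2.1]
(-3.7, 0, 30.5) 17
turn [-0.   0.8  0. ] shift now-axes [ 0.03 -0.    0.24] shift target-axes [ 0.01 -0.    0.24] world mm [ 1.6 -0.4 -4.5]
(-3.5, 0, 30.5) 13
turn [ 0.   0.8 -0. ] shift now-axes [0.04 0.   0.24] shift target-axes [0.02 0.   0.24] world mm [ 2.1 -0.6 -4.4]
```

Force is back to zero. I swing down to 13°.

>>> apply_moves:
  commands:
    - [0.02,-0.01,0.11,0,0.19,0.02,1]
    - [0.01,0,0.12,0,0.4,0,1]
    - [0.01,0,0.12,0,0.4,0,1]
    - [0.02,0,0.12,0,0.4,0,1]
    - [0.02,0,0.12,0,0.4,0,1]
    - [0,0,0,0,0,0,1]

```text
time_s: 21.13
tcp_pos: [0.5662, 0.1136, -0.0018]
eef_rot: [[0.896, -0.26, 0.361], [-0.241, -0.966, -0.098], [0.374, 0.001, -0.927]]
ft_force: [-0.7, -0.5, 0.0]
opening: 0.0392
grasp_force: 30.0
```

Run:
```python
from h import *
from bench import env
o=env.observe();print(cas(o)[:4],np.round(o["ft_force"],1),np.round(o["torque"],2))
P=[((-3,0,30),10),((-2.5,0,30),7),((-2,0,30),3),((-1.7,0,30),0)]
for f,a in P:
    t,R=ctarget(f,a);print(f,a);delta(t,R,o);o={"tcp_pos":t,"eef_rot":R}
```

```text
(array([-5.1, -0.3, 29.1]), np.float64(13.03), np.float64(0.0), np.float64(-0.07)) [-0.7 -0.5  0. ] [-0.08  0.29 -0.06]
(-3, 0, 30) 10
turn [0.01 0.61 0.01] shift now-axes [ 0.14 -0.02  0.18] shift target-axes [ 0.13 -0.02  0.19] world mm [ 3.8 -0.6 -2.3]
(-2.5, 0, 30) 7
turn [-0.   0.6  0. ] shift now-axes [0.04 0.   0.19] shift target-axes [0.03 0.   0.19] world mm [ 2.3 -0.6 -3.1]
(-2, 0, 30) 3
turn [ 0.   0.8 -0. ] shift now-axes [ 0.05 -0.    0.25] shift target-axes [ 0.03 -0.    0.25] world mm [ 3.1 -0.8 -3.9]
(-1.7, 0, 30) 0
turn [-0.   0.6 -0. ] shift now-axes [0.03 0.   0.19] shift target-axes [0.02 0.   0.19] world mm [ 2.4 -0.7 -2.8]
```

>>> apply_moves:
  commands:
    - [0.08,-0.01,0.08,0,0.3,0,1]
    - [0.06,-0.01,0.1,0,0.31,0.01,1]
    - [0.03,0,0.1,0,0.3,0,1]
    - [0.03,0,0.09,0,0.3,0,1]
    - [0,0,0,0,0,0,1]

```text
time_s: 21.55
tcp_pos: [0.5737, 0.1122, -0.0064]
eef_rot: [[0.852, -0.261, 0.453], [-0.23, -0.965, -0.123], [0.47, 0.001, -0.883]]
ft_force: [1.4, -0.7, -0.4]
opening: 0.0395
grasp_force: 30.0
```

Run:
```python
from h import *
from bench import env
o=env.observe();print(cas(o)[:4],np.round(o["ft_force"],1),np.round(o["torque"],2))
P=[((-1.7,0,29.5),4),((-1.3,0,29.5),0),((-1.3,0,28),-1)]
for f,a in P:
    t,R=ctarget(f,a);print(f,a);delta(t,R,o);o={"tcp_pos":t,"eef_rot":R}
```

```text
(array([-1.2,  0.2, 30.9]), np.float64(6.99), np.float64(-0.04), np.float64(-0.04)) [ 1.4 -0.7 -0.4] [-0.03  0.43 -0.14]
(-1.7, 0, 29.5) 4
turn [ 0.01  0.6  -0.  ] shift now-axes [-0.04  0.01  0.23] shift target-axes [-0.05  0.01  0.22] world mm [ 1.4 -0.6 -4.3]
(-1.3, 0, 29.5) 0
turn [-0.   0.8 -0. ] shift now-axes [ 0.05 -0.    0.25] shift target-axes [ 0.03 -0.    0.25] world mm [ 3.2 -0.9 -3.8]
(-1.3, 0, 28) -1
turn [ 0.   0.2 -0. ] shift now-axes [-0.04  0.    0.12] shift target-axes [-0.04  0.    0.12] world mm [ 0.7 -0.2 -2.4]
```

>>> apply_moves:
  commands:
    - [-0.02,0,0.11,0,0.3,0,1]
    - [-0.02,0,0.12,0,0.3,0,1]
    - [0,0,0,0,0,0,1]

```text
time_s: 21.8
tcp_pos: [0.5756, 0.1117, -0.0104]
eef_rot: [[0.827, -0.261, 0.497], [-0.223, -0.965, -0.135], [0.515, 0.001, -0.857]]
ft_force: [2.1, -1.5, -1.8]
opening: 0.0399
grasp_force: 30.0
```

>>> apply_moves:
  commands:
    - [0.02,0,0.12,0,0.4,0,1]
    - [0.03,0,0.13,0,0.4,0,1]
    - [0,0,0,0,0,0,1]

```text
time_s: 22.05
tcp_pos: [0.5781, 0.1082, -0.0085]
eef_rot: [[0.804, -0.248, 0.541], [-0.21, -0.969, -0.132], [0.556, -0.008, -0.831]]
ft_force: [-9.1, 17.3, -6.4]
opening: 0.0395
grasp_force: 30.0
```

Run:
```python
from h import *
from bench import env
o=env.observe();print(cas(o)[:4],np.round(o["ft_force"],1),np.round(o["torque"],2))
P=[((-1.3,0,28),0)]
for f,a in P:
    t,R=ctarget(f,a);print(f,a);delta(t,R,o);o={"tcp_pos":t,"eef_rot":R}
```

```text
(array([ 0.1, -2.2, 34.4]), np.float64(1.19), np.float64(0.76), np.float64(0.44)) [-9.1 17.3 -6.4] [2.57 2.28 1.62]
(-1.3, 0, 28) 0
turn [-0.16  0.24  0.07] shift now-axes [-0.23 -0.12  0.3 ] shift target-axes [-0.24 -0.13  0.29] world mm [ 0.1  2.6 -7.5]
```

Run:
```python
from bench import env
import numpy as np
o=env.observe();print(np.round(o["joint_positions"],3),np.round(o["joint_vel"],3),np.round(o["effort"],1))
```

```text
[ 0.206  0.085  2.242 -0.746  0.361  2.675] [ 0.009  0.005 -0.019  0.034  0.038  0.003] [-11.  -38.3 -35.3  -3.3   0.6   0.1]
```

>>> apply_moves:
  commands:
    - [0,0,0,0,0,0,1]

```text
time_s: 22.13
tcp_pos: [0.5782, 0.1082, -0.0085]
eef_rot: [[0.804, -0.249, 0.54], [-0.211, -0.968, -0.132], [0.556, -0.008, -0.831]]
ft_force: [-9.3, 16.3, -5.0]
opening: 0.0399
grasp_force: 30.0
```

Run:
```python
from bench import env
from h import *
o=env.observe();print(np.round(o["joint_positions"],3),np.round(o["effort"],1),cas(o)[:4],np.round(o["ft_force"],1))
```

```text
[ 0.206  0.086  2.242 -0.745  0.362  2.675] [-10.6 -38.3 -36.1  -2.9   0.5   0.3] (array([ 0.2, -2.2, 34.4]), np.float64(1.22), np.float64(0.69), np.float64(0.43)) [-9.3 16.3 -5. ]
```

The move drove joint 6 to its range limit (2.675), a wrist singularity rather than a jam on the tray. I step back, then keep the hand's angle and press the near end straight down, letting the cassette pivot between the pads.

>>> apply_moves:
  commands:
    - [-0.03,0,-0.13,0,-0.4,0,1]
    - [-0.02,0,-0.12,0,-0.4,0,1]
    - [0,0,0,0,0,0,1]
    - [0,0,0,0,0,0,1]

```text
time_s: 22.47
tcp_pos: [0.5754, 0.1086, -0.0036]
eef_rot: [[0.839, -0.252, 0.482], [-0.222, -0.968, -0.119], [0.496, -0.008, -0.868]]
ft_force: [-15.5, 13.9, 5.5]
opening: 0.0391
grasp_force: 30.0
```

Run:
```python
from bench import env
from h import *
o=env.observe();print(np.round(o["joint_positions"],3),cas(o)[:4],np.round(o["ft_force"],1),np.round(o["torque"],2))
for f,a in [((-1.3,0,30),6),((-1.3,0,30),5)]:
    t,R=ctarget(f,a);print(f,a);delta(t,R,o)
```

```text
[ 0.186  0.076  2.201 -0.511  0.434  2.433] (array([ 0.3, -2.6, 35.4]), np.float64(5.23), np.float64(0.56), np.float64(0.44)) [-15.5  13.9   5.5] [2.08 2.18 0.93]
(-1.3, 0, 30) 6
turn [-0.13 -0.15  0.05] shift now-axes [-0.21 -0.14  0.15] shift target-axes [-0.2  -0.14  0.15] world mm [-1.3  3.2 -4.7]
(-1.3, 0, 30) 5
turn [-0.13  0.05  0.05] shift now-axes [-0.2  -0.14  0.21] shift target-axes [-0.2  -0.14  0.21] world mm [-0.6  3.1 -5.7]
```

>>> apply_moves:
  commands:
    - [-0.1,-0.07,0.03,-0.06,0,0.03,1]
    - [-0.1,-0.07,0.03,-0.06,0,0.03,1]
    - [0,0,0,0,0,0,1]

```text
time_s: 22.72
tcp_pos: [0.5756, 0.1102, -0.0051]
eef_rot: [[0.836, -0.262, 0.482], [-0.226, -0.965, -0.132], [0.5, 0.001, -0.866]]
ft_force: [-0.9, -0.2, 1.4]
opening: 0.0394
grasp_force: 30.0
```

Run:
```python
from bench import env
from h import *
o=env.observe();print(np.round(o["joint_positions"],3),cas(o)[:4],np.round(o["ft_force"],1),np.round(o["torque"],2))
cv2.imwrite("pics/s5.png",env.grab_frame("scene")["color"]);cv2.imwrite("pics/t5.png",env.grab_frame("top")["color"])
```

```text
[ 0.201  0.087  2.195 -0.553  0.443  2.49 ] (array([-0.1, -1.2, 34.1]), np.float64(5.01), np.float64(-0.08), np.float64(-0.05)) [-0.9 -0.2  1.4] [ 0.08  0.71 -0.17]
```

>>> apply_moves:
  commands:
    - [-0.08,0,0.06,0,0,0,1]
    - [-0.05,0,0.08,0,0,0,1]
    - [-0.05,0,0.08,0,0,0,1]
    - [0,0,0,0,0,0,1]

```text
time_s: 23.15
tcp_pos: [0.5755, 0.1104, -0.0103]
eef_rot: [[0.835, -0.261, 0.485], [-0.226, -0.965, -0.131], [0.502, -0.0, -0.865]]
ft_force: [1.4, 0.4, 1.0]
opening: 0.0394
grasp_force: 30.0
```

Run:
```python
from bench import env
from h import *
o=env.observe();print(np.round(o["joint_positions"],3),cas(o)[:4],np.round(o["ft_force"],1),np.round(o["torque"],2))
```

```text
[ 0.201  0.098  2.198 -0.573  0.429  2.511] (array([-0.3, -1.1, 29. ]), np.float64(4.86), np.float64(-0.04), np.float64(0.02)) [1.4 0.4 1. ] [-0.02 -0.05  0.08]
```

>>> apply_moves:
  commands:
    - [-0.05,0,0.08,0,0,0,1]
    - [-0.05,0,0.08,0,0,0,1]
    - [0,0,0,0,0,0,1]

```text
time_s: 23.4
tcp_pos: [0.5752, 0.1106, -0.0143]
eef_rot: [[0.835, -0.261, 0.485], [-0.226, -0.965, -0.131], [0.502, -0.0, -0.865]]
ft_force: [4.2, 0.2, 1.5]
opening: 0.0395
grasp_force: 30.0
```

>>> apply_moves:
  commands:
    - [-0.03,0,0.05,0,0,0,1]
    - [-0.03,0,0.05,0,0,0,1]
    - [0,0,0,0,0,0,1]

```text
time_s: 23.65
tcp_pos: [0.5747, 0.1104, -0.0166]
eef_rot: [[0.835, -0.261, 0.484], [-0.226, -0.965, -0.132], [0.501, 0.001, -0.865]]
ft_force: [0.1, -0.2, 6.6]
opening: 0.0397
grasp_force: 30.0
```

Run:
```python
from bench import env
from h import *
o=env.observe();print(np.round(o["joint_positions"],3),cas(o)[:4],np.round(o["ft_force"],1),np.round(o["torque"],2))
C,far=cas(o)[4:]
f=env.grab_frame("top")["color"];s=env.grab_frame("scene")["color"]
out=[]
for n,im,(x,y,w,h),k in(("top",f,(190,140,62,90),6),("scene",s,(272,135,66,90),6)):
    c=cv2.resize(im[y:y+h,x:x+w],None,fx=k,fy=k,interpolation=cv2.INTER_CUBIC);out.append((255*(c/255.)**.6).astype(np.uint8))
cv2.imwrite("pics/i2.png",np.hstack(out))
```

```text
[ 0.202  0.112  2.199 -0.591  0.418  2.532] (array([-1.1, -1.3, 22.7]), np.float64(4.9), np.float64(-0.06), np.float64(-0.03)) [ 0.1 -0.2  6.6] [-0.16 -0.16  0.04]
```

The push from the latch (+4 N in x) came and vanished, and the grip point is now at the loaded height (34 mm) with 6.6 N of floor reaction, so it has snapped. I press 1 mm more, then let go and back out along the fingers.

>>> apply_moves:
  commands:
    - [-0.03,0,0.05,0,0,0,1]
    - [0,0,0,0,0,0,1]
    - [0.02,0,-0.03,0,0,0,1]
    - [0,0,0,0,0,0,0.5]
    - [0,0,0,0,0,0,0.3]
    - [0,0,0,0,0,0,0]
    - [0,0,0,0,0,0,0]
    - [0,0,0,0,0,0,0]
    - [0,0,0,0,0,0,0]
    - [0,0,0,0,0,0,0]

```text
time_s: 24.58
tcp_pos: [0.5739, 0.1102, -0.0179]
eef_rot: [[0.836, -0.262, 0.482], [-0.226, -0.965, -0.132], [0.5, 0.001, -0.866]]
ft_force: [0.2, -0.4, 0.3]
opening: 0.0756
grasp_force: 0.0
```

>>> apply_moves:
  commands:
    - [0,0,-0.3,0,0,0,0]
    - [0,0,-0.5,0,0,0,0]
    - [0,0,-0.8,0,0,0,0]
    - [0,0,-1,0,0,0,0]
    - [0,0,-1,0,0,0,0]
    - [0,0,-1,0,0,0,0]
    - [0,0,-1,0,0,0,0]
    - [0,0,-1,0,0,0,0]
    - [0,0,-1,0,0,0,0]
    - [0,0,-1,0,0,0,0]
    - [0,0,-1,0,0,0,0]
    - [0,0,0,0,0,0,0]

```text
time_s: 25.58
tcp_pos: [0.4825, 0.137, 0.1531]
eef_rot: [[0.833, -0.26, 0.488], [-0.226, -0.965, -0.129], [0.505, -0.003, -0.863]]
ft_force: [0.6, 0.2, 0.7]
opening: 0.0871
grasp_force: 0.0
```

Run:
```python
from bench import env
from h import *
o=env.observe();print(np.round(o["ft_force"],1),o["opening"])
fs={n:env.grab_frame(n)["color"] for n in("top","scene")}
out=[]
for n,(x,y,w,h),k in(("top",(190,140,66,75),6),("scene",(272,130,66,75),6)):
    c=cv2.resize(fs[n][y:y+h,x:x+w],None,fx=k,fy=k,interpolation=cv2.INTER_CUBIC);c=(255*(c/255.)**.6).astype(np.uint8)
    for a,b in(((-101.3,20,38),(-101.3,-20,38)),((-101.3,20,38),(-1.3,20,38)),((-101.3,-20,38),(-1.3,-20,38))):
        q=((proj(n,W(PR,[a,b]))-(x,y)+.5)*k-.5);cv2.line(c,*[tuple(int(round(v*16)) for v in z) for z in q],(0,255,0),1,cv2.LINE_AA,4)
    out.append(c)
m=cv2.resize(fs["scene"][170:205+40,325:391],None,fx=6,fy=6,interpolation=cv2.INTER_CUBIC)[:130]
cv2.imwrite("pics/f1.png",np.hstack(out))
g0=cv2.imread("pics/top0.png").astype(int);d=np.abs(fs["top"].astype(int)-g0).max(2)
for name,(x,y,w,h) in dict(timer=(280,138,30,18),rack=(404,168,62,36),tape=(376,238,42,42),marker=(284,196,20,54),pen2=(165,245,52,22),tube_=(248,248,96,26),yellow=(435,228,42,20)).items(): print(name,(d[y:y+h,x:x+w]>60).mean().round(3))
```

```text
[0.6 0.2 0.7] 0.08708047203274755
timer 0.0
rack 0.0
tape 0.0
marker 0.0
pen2 0.112
tube_ 0.012
yellow 0.0
```

View pics/f1.png

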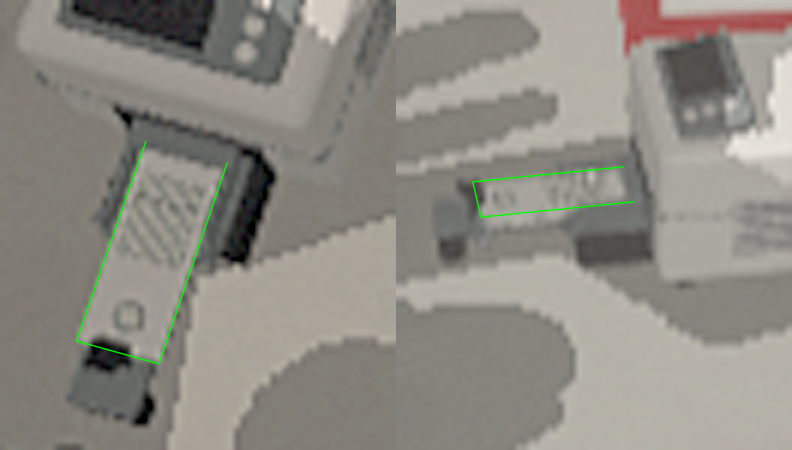

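The cassette lies flat in the pocket (near edge at crop (78,340)-(160,362)), and the latch nose overlaps its near end at (108,350). The windows are towards the housing, and the bystanders show no change beyond the arm's own shadow. I'm handing in.

```bash
python3 -c "
from bench import env
print(env.finish_job())"
```

```text
the job is handed in; nothing more can be done
None
```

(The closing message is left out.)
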